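Set the stiff length stop to its mark and load the cork block against it

TASK

On the sloped trimming board, nudge the stiff blue stop gently to the right, a little at a time, until the tip of its black pointer lies on the red mark of the scale; never let it run past the mark. Then take the cork sanding block from the right front of the table and lay it flat on the slope, the same way up, its long side down against the bottom ledge and its end against the left face of the stop, without shifting the stop off the mark. Let go, and leave the cup, bottle and marker pen where they stand.

Things in the scene. Friction and masses are not known exactly. Their poses are not given: they have to be found in the camera images.
- bed_ledge (a point): Reference point of the trimming board (fixed, but placed anew each time): on the grey sloping bed at mid width, where its surface meets the inner side of the aluminium ledge (10 mm thick, 10 mm proud). Axes: x up the slope, y left along the ledge, z square out of the bed. The bed rises away from the robot at 29 degrees (0.50 rad) and spans x -12 to 160, y -220 to 220 mm.
- light_bar (a point): Middle of the underside of a fixed LED bar (24 mm deep, 16 mm high, 480 mm long along y), 258 mm above the table, straight over the bed about 73 mm up the slope, on posts at y = +-232 mm behind. An upright gripper cannot work on the bed below it: lean the tool square to the bed and come in from the robot's side, under the bar.
- mark_band (a point): Centre of the red mark, a flat red band 8 mm wide (along y) and 46 mm long across the white scale strip that runs along the bed, its middle 34 mm up the slope; axes as for bed_ledge. It is painted flat and cannot be touched or moved; it lies somewhere else along the scale each time.
- stop_tip (a point): Tip of the black pointer that sticks out 22 mm from the right (-y) side of the blue stop, just over the scale; axes as for bed_ledge. Its y relative to the mark is the distance still to go.
- stop_face (a point): Point on the left (+y) face of the blue stop, where its plane meets the bed's surface, at the ledge; axes as for bed_ledge. The stop is a block 96 mm wide (along y), from 12 to 153 mm up the slope and 2 to 30 mm above the bed, too wide to pinch. Push on this plain face; it lies 118 mm left of the pointer's tip.
- stop (a joint): Position of the stop along its rail, in m: 0 at the left end, growing to the right (-y of the bed), up to 0.20. Stiff dry friction: it takes about 9 N to move and stays where it is left. Should not be moved faster than 0.15 m/s.
- cork_block: Brown cork sanding block, 58 (its x) x 100 (its y) x 28 mm (z), about 0.12 kg; origin 2 mm below the centre of its underside. It lies flat at the right front of the table, turned at random (a similar block far back beside the white jig is not meant); it can be gripped across the 58 mm.
- resin_cup: Bystander: clear plastic mixing cup with resin and a wooden stick, 66 mm across, 85 mm high; origin at the centre of its underside. Leave alone.
- bottle: Bystander: white bottle with a red cap, 48 mm across, 115 mm high; origin at the centre of its underside. Leave alone.
- pen: Bystander: black marker pen lying on the table, 18 mm thick, 133 mm long (its y); origin under its middle. Leave alone.

How it is judged (in metres and radians):
On the way:
1. the stop's pointer is brought to within 4 mm of the middle of the red mark and the stop is at rest, while the cork block still lies on the table (y of stop_tip in the frame of mark_band between -0.004 and 0.004 m and velocity of joint stop below 0.005 m/s and height (world z) of cork_block below 0.012 m), for 0.3 s.
At the end, for the whole second after the job is handed in: The pointer's tip is within 4 mm of the middle of the red mark; the cork block lies flat on the bed (within 0.1 rad, underside within 6 mm of the surface), square to the ledge within 0.09 rad, its long side at the ledge within 6 mm and its end within 6 mm of the stop's left face; both at rest (y of stop_tip in the frame of mark_band between -0.004 and 0.004 m and x of cork_block in the frame of stop_face between 0.023 and 0.036 m and y of cork_block in the frame of stop_face between 0.046 and 0.056 m and z of cork_block in the frame of stop_face between -0.006 and 0.006 m and angle between the y axis of cork_block and the y axis of stop_face, either way round below 0.09 rad and angle between the z axis of cork_block and the z axis of stop_face, either way round below 0.1 rad and linear speed of cork_block below 0.02 m/s and velocity of joint stop below 0.005 m/s); the robot touches nothing.
It fails at once if the pointer runs more than 5 mm past the middle of the red mark (y of stop_tip in the frame of mark_band below -0.005 m).
It fails at once if the stop is knocked along faster than 0.15 m/s (velocity of joint stop above 0.15 m/s).
It fails at once if the cup, the bottle or the pen is shifted more than 30 mm (distance of any of resin_cup, bottle, pen from where it was at the start of the episode above 0.03 m).
It also fails if it takes over 72 s, if anything falls off the work surface, if the arm or the gripper's body presses on something with over 40 N, if the wrist force passes 120 N, or if a joint passes its speed limit or range.

ROBOT

A 6-joint arm with a two-finger parallel gripper is mounted at the origin on a cart in front of the work surface, level with it; the furniture and walls round the work are solid. World frame = base frame: x ahead of the robot, y to its left, z up, the work surface at z = 0. Lengths are in mm, angles in rad, forces in N, time in s.
With the tool pointing down it reaches from about 400 to 925 mm from the base axis. Payload 12.5 kg.
Tool frame: the origin (TCP) lies at the very end of the fingers, on their centre line; the grasp point (between the pads) lies env.grip_point_offset behind it (env.grip_point_offset is the distance from the TCP to the grasp point, in mm); y points along the fingers, z is the direction in which the jaws open and shut, and the axes are right-handed (so a half turn about y gives the same grasp; the last joint's range is limited). The gripper opens to 95 mm and grips with 3 to 60 N. Pads are 20 mm wide; open, the fingers measure 119 mm over their backs; the gripper's body (75 mm by 180 mm) begins 59 mm behind the grasp point.
Start: joints at [-1.305, 0.491, 1.559, -0, 1.092, -0.106], TCP at [227.082, -582.306, 214.661] pointing down, gripper open.
Joint ranges: [-3.1, 3.1], [-0.84, 2.19], [0.05, 2.79], [-1.13, 4.28], [0.06, 2.93], [-2.69, 2.69]. Speed limits (rad/s): [2.22, 2.22, 2.79, 3.14, 3.14, 3.14].

INTERFACE

Orientations are given as [roll, pitch, yaw] about the fixed x, y, z axes, in that order (R = Rz(yaw) Ry(pitch) Rx(roll)).
In Python, from cell import readout, read_camera, env, nets gives the robot as it stands.
- The arm moves only by the tool apply_moves, never from a script. Its argument "increments" is a list of rows, each a list of 3 entries, a list of its own where there are three numbers: the shift along the tool's x, y, z in cm, then the turn, a rotation vector about the tool's x, y, z in degrees, then the finger opening in cm, from 0 to 9.51. A call has exactly 5 rows; each row shifts and turns the pose as measured when the row begins, along the tool's axes as they then stand; what a row does not reach is not made up. A row lasts 1/8 s, in which the tool goes at most 62.5 mm and 10.7 degrees, less where a joint would pass 70% of its speed; a pose out of reach is approached as far as the arm can. A call with a gripper value outside its range is refused whole. The fingers move at their own pace and stop on an object; the grip force is fixed at half the most. Time passes only in rows, so rows that do not move let the fingers close, or fill a call up. It gives the time, the measured TCP pose, the force and the opening at its end, in the units of the state.
- readout.state(): the state, without advancing time (a new reading comes with each control period).
- read_camera(name): name is "side" or "top"; returns a dict with "img" (480x640x3 uint8, red, green, blue), "vfov" (degrees; the focal length in pixels is half the picture's height over the tangent of half this angle, whatever the lens; pixels are square), "cx", "cy" (the principal point, pixels), "distortion" ([k1, k2, p1, p2, k3] as OpenCV has them; the pictures are not rectified), "rvec" (rotation vector, rad) and "tvec" (3), from world to camera coordinates, as OpenCV has them. Camera axes: x right, y down, z forward; pixel columns grow to the right and rows downward; lengths in mm; the calibration is good to about 2 mm. A picture is of the moment at which its call begins. There is no depth.
- env.job_done(): hands the job in, once; it reports no verdict.
Trained networks look in a picture, given as the dict that the camera call returned (one of the last four; its "shot" number tells which), for a name from the list of things; names that differ only in an ending like _2 or _b are one class to them, and where a whole thing is asked for, a point or a joint stands for the part that bears it (a point fixed in the world has none). Each returns a list of dicts, best first, with "confidence" (0 to 1); they miss things now and then, are a little off and sometimes report something else, mostly with a low value. They report only what shows in the picture. A call takes as long as a camera call.
- nets.look_for(picture, thing): "point" ([x, y, z] in mm, in the coordinates of the camera as it stood for that picture, good to about 4 mm: the middle of the surface that is visible of it).
- nets.mark_of(picture, thing): "point" ([x, y, z] in mm, in the coordinates of the camera as it stood for that picture, good to about 4 mm: a listed point, or the origin of a listed thing).
The state is a dict: "t": time; "joints": joint angles; "qvel": joint speeds; "tau": joint torques, N m; "eef_pos": TCP position; "tcp_rot": TCP orientation; "ft_force": force on the tool from outside, world axes, zero at the start; "moment": the same for the moment, N m; "opening": opening from 0.0 (shut) to 1.0 (fully open).
Only numpy, scipy, OpenCV 4.12 (cv2) and the standard library are available. Lean on these libraries where they do the work, as an engineer would, in place of code of your own. Each camera call takes 0.05 s, during which the arm holds its last target. There are 200 camera calls.

## Working session

There is one attempt and no reset: what is moved stays moved. The work goes in short steps, Python scripts to look and compute and a tool call to move; the robot and the scene stay as the last step left them, time stands still between calls to the robot, and variables do not carry over. Pictures are saved under pics/ and viewed, about 8 in all and at most 12, crops included, and the job is handed in when it is done.

Besides the shell and the picture viewer there is one more tool, called as name(argument=value, ...), one argument or row to a line, values as JSON. apply_moves: Moves the arm, as the interface text tells. Its arguments: {"type":"object","properties":{"increments":{"type":"array"}},"required":["increments"]}

```bash
ls; mkdir -p pics
cat > h.py <<'E'
import numpy as np, cv2
from scipy.spatial.transform import Rotation as Ro
from cell import readout, read_camera, env, nets
def w(p,pt):
    R=cv2.Rodrigues(np.array(p["rvec"],float))[0]; return R.T@(np.array(pt,float)-np.array(p["tvec"],float).ravel())
def K(p):
    f=240/np.tan(np.radians(p["vfov"])/2); return np.array([[f,0,p["cx"]],[0,f,p["cy"]],[0,0,1.]])
def proj(p,X): return cv2.projectPoints(np.array(X,float).reshape(-1,1,3),np.array(p["rvec"],float),np.array(p["tvec"],float),K(p),np.array(p["distortion"],float))[0].reshape(-1,2)
def ray(p,uv):
    n=cv2.undistortPoints(np.array(uv,float).reshape(-1,1,2),K(p),np.array(p["distortion"],float)).reshape(-1,2)
    R=cv2.Rodrigues(np.array(p["rvec"],float))[0]; o=-R.T@np.array(p["tvec"],float).ravel()
    return o,np.c_[n,np.ones(len(n))]@R
def onplane(p,uv,p0,n):
    o,d=ray(p,uv); return o+d*(((np.array(p0)-o)@n)/(d@n))[:,None]
def save(p,name,crop=None,scale=1):
    im=p["img"][:,:,::-1]
    if crop: a,b,c,d=crop; im=im[b:d,a:c]
    cv2.imwrite("pics/"+name,cv2.resize(im,None,fx=scale,fy=scale,interpolation=cv2.INTER_CUBIC))
E
python3 - <<'E'
from h import *
np.set_printoptions(precision=2,suppress=True)
s=readout.state(); print(s, env.grip_point_offset)
for c in("side","top"):
    p=read_camera(c); save(p,c+"0.png")
    R=cv2.Rodrigues(np.array(p["rvec"],float))[0]; print(c,"cam at",-R.T@np.array(p["tvec"],float).ravel(),p["vfov"])
    for t in["bed_ledge","mark_band","stop_tip","stop_face","cork_block","light_bar","resin_cup","bottle","pen"]:
        for d in nets.mark_of(p,t)[:2]: x=w(p,d["point"]); print(t,round(d["confidence"],2),x,proj(p,x)[0])
    for d in nets.look_for(p,"cork_block")[:2]:print("look cork",d["confidence"],w(p,d["point"]))
E
```

```text
pics
{'t': 0.0, 'joints': array([-1.3 ,  0.49,  1.56, -0.  ,  1.09, -0.11]), 'qvel': array([-0.,  0.,  0.,  0.,  0.,  0.]), 'tau': array([  0.  , -61.26, -25.82,   0.07,   0.05,  -0.  ]), 'eef_pos': array([ 227.01, -582.05,  214.06]), 'tcp_rot': array([-1.57,  0.  , -2.77]), 'ft_force': array([ 0.55,  0.05, -0.19]), 'moment': array([-0.01,  0.02,  0.04]), 'opening': 0.9962169963952491} 18.8
side cam at [ -134.71 -1051.69  1329.25] 45.114123020723696
bed_ledge 0.87 [514.78  79.6   32.25] [325.88 251.16]
mark_band 0.51 [557.58 -68.95  51.  ] [362.49 271.95]
stop_tip 0.57 [541.94  56.82  50.56] [336.95 248.48]
stop_face 0.42 [518.29  80.33  31.24] [326.72 250.86]
cork_block 0.53 [ 502.24 -347.06    3.19] [398.52 355.02]
light_bar 0.8 [579.32  83.68 260.06] [344.35 188.08]
look cork 0.62 [ 492.54 -395.13   28.46]
top cam at [ 275.77   47.61 1437.81] 47.371089094950285
bed_ledge 0.62 [513.55  75.46  28.88] [290.98 245.16]
mark_band 0.45 [559.9  -66.83  48.81] [346.22 227.59]
stop_tip 0.63 [543.93  55.99  50.45] [298.72 232.34]
cork_block 0.95 [ 500.2  -352.39   -4.54] [450.69 255.99]
cork_block 0.57 [531.23 431.51  -1.39] [156.52 237.24]
light_bar 0.92 [584.75  85.81 261.48] [285.56 195.76]
resin_cup 0.67 [ 351.46 -231.35   -0.67] [406.46 310.75]
bottle 0.67 [529.15 429.19  -0.77] [157.3 238. ]
pen 0.56 [367.38 122.8   -0.24] [271.49 301.73]
look cork 0.94 [ 495.94 -351.07   24.94]
```

View pics/side0.png

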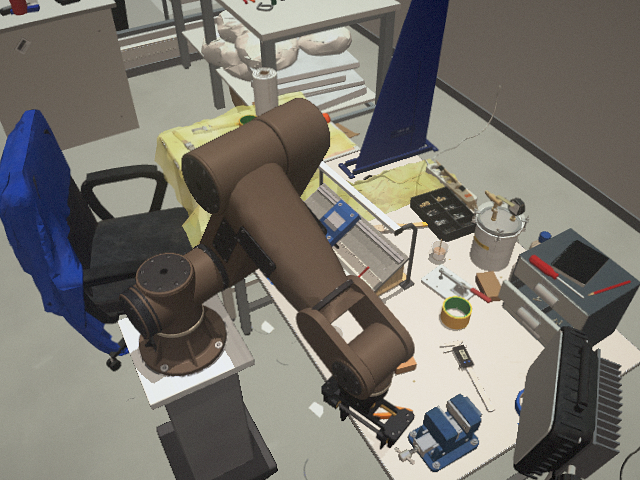

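View pics/top0.png

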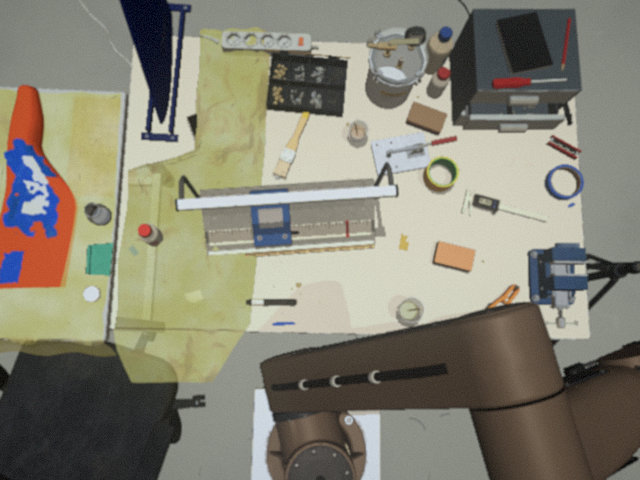

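The side view shows the arm covering most of the bench. The top view shows the stop at about (270,225), the red mark at (347,228), the cork block at (455,256), the cup at (408,310) and the pen at (272,302). I'll look closer at the board.

Run:
```python
from h import *
np.set_printoptions(precision=1,suppress=True)
p=read_camera("top"); save(p,"top1.png",(195,175,395,265),4)
im=p["img"]; hsv=cv2.cvtColor(im,cv2.COLOR_RGB2HSV)
# cork
m=cv2.inRange(hsv,(3,90,90),(20,255,255)); m[:, :425]=0;m[:,485:]=0;m[:230]=0;m[278:]=0
c=max(cv2.findContours(m,0,2)[0],key=cv2.contourArea); r=cv2.minAreaRect(c); print("cork",cv2.contourArea(c),r)
X=onplane(p,c.reshape(-1,2),[0,0,28],np.array([0,0,1.])); rr=cv2.minAreaRect(X[:,:2].astype(np.float32)); print(rr,cv2.boxPoints(rr))
m=cv2.inRange(hsv,(0,110,60),(8,255,255))|cv2.inRange(hsv,(170,110,60),(180,255,255)); m[:, :330]=0;m[:,365:]=0;m[:200]=0;m[250:]=0
ys,xs=np.nonzero(m);print("red",xs.mean(),ys.mean(),len(xs),xs.min(),xs.max(),ys.min(),ys.max())
m=cv2.inRange(hsv,(100,90,40),(125,255,255)); m[:, :235]=0;m[:,310:]=0;m[:185]=0;m[260:]=0
c=max(cv2.findContours(m,0,2)[0],key=cv2.contourArea);print("blue",cv2.boundingRect(c))
for t in["bed_ledge","mark_band","stop_tip","stop_face","light_bar","cork_block"]:
    for d in nets.mark_of(p,t)[:2]: x=w(p,d["point"]); print(t,round(d["confidence"],2),x,proj(p,x)[0])
```

```text
cork 765.5 ((453.8529968261719, 256.0882568359375), (38.56315994262695, 21.585670471191406), 14.03624439239502)
((495.2413330078125, -351.418212890625), (99.23548889160156, 57.80585479736328), 77.12380981445312) [[ 456.  -393.3]
 [ 512.4 -406.2]
 [ 534.5 -309.5]
 [ 478.1 -296.6]]
red 347.0 228.5 20 346 348 221 236
blue (252, 205, 39, 41)
bed_ledge 0.91 [512.8  72.4  30.5] [292.1 245.4]
mark_band 0.46 [556.  -67.5  49.5] [346.5 229. ]
stop_tip 0.81 [543.3  53.7  47.9] [299.6 232.8]
light_bar 0.61 [578.9  84.9 260.6] [285.9 198.4]
cork_block 0.96 [ 501.2 -354.6   -3.7] [451.6 255.6]
```

View pics/top1.png

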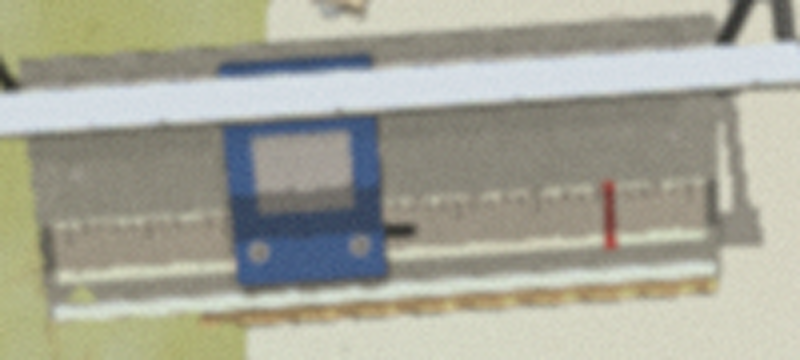

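The crop shows the board turned a few degrees. Positions below are in full-picture pixels:
- **Ledge:** runs from (209,253) to (374,242).
- **Pointer tip:** about (299,232.5).
- **Red mark:** (347,228.5).
- **Stop's left face:** u≈251–254.

Next I'll fit the bed frame.

```bash
cat >> h.py <<'E'
S=0.50
def bedR(yaw): return Ro.from_euler('z',yaw).as_matrix()@Ro.from_euler('y',-S).as_matrix()
def plan(pos,R,n):
    """rows from the measured pose to target (world mm, matrix), n equal steps"""
    s=readout.state(); p0=np.array(s["eef_pos"]); R0=Ro.from_euler('xyz',s["tcp_rot"]); R1=Ro.from_matrix(R)
    rv=(R0.inv()*R1).as_rotvec()
    print("dist",np.round(np.array(pos)-p0,1),"turn",np.round(np.degrees(rv),1))
    for i in range(n):
        Ri=R0*Ro.from_rotvec(rv*i/n); d=Ri.inv().apply((np.array(pos)-p0)/n)/10
        print([[round(float(v),2) for v in d],[round(float(v),1) for v in np.degrees(rv)/n]],end=",\n")
E
python3 - <<'E'
from h import *
np.set_printoptions(precision=2,suppress=True)
p=read_camera("top"); o=np.array([513.5,75,30.5]); f=lambda a,b:(195+(a+.5)/4-.5,175+(b+.5)/4-.5)
yaw=0
for i in range(5):
    R=bedR(yaw)
    A=onplane(p,[f(57,275),f(710,233)],o,R[:,2]); B=onplane(p,[f(55,313),f(715,268)],o+R[:,2]*10,R[:,2]); C=onplane(p,[f(55,222),f(700,180)],o,R[:,2])
    ys=[np.arctan2(-(d[0]),d[1])*1 for d in(a[0]-a[1] for a in(A,B,C))]
    yaw=np.mean(ys)
print("yaws",np.degrees(ys),yaw)
R=bedR(yaw); b=lambda X:(X-o)@R
print("strip low",b(A),"ledge top",b(B),"strip top",b(C))
print("mark",b(onplane(p,[(347,228.5),(346.6,228.5)],o,R[:,2])))
print("tip",b(onplane(p,[f(415,230)],o+R[:,2]*4,R[:,2])), b(onplane(p,[f(415,230)],o+R[:,2]*8,R[:,2])))
print("stop top left corners",b(onplane(p,[f(222,127),f(238,287),f(388,280)],o+R[:,2]*30,R[:,2])))
print("bed ends",b(onplane(p,[f(22,60),f(30,160),f(48,300),f(717,20),f(718,285)],o,R[:,2])))
lb=np.mean([[579.3,83.7,260],[584.7,85.8,261.5],[578.9,84.9,260.6]],0);print("bar",b(lb))
E
```

```text
yaws [5.18 5.34 5.28] 0.09190044137587994
strip low [[  19.51  210.77   -0.  ]
 [  18.77 -212.87    0.  ]] ledge top [[  -2.76  213.32   10.  ]
 [  -2.11 -214.23   10.  ]] strip top [[  55.15  208.02   -0.  ]
 [  55.26 -206.93    0.  ]]
mark [[  35.24 -147.45    0.  ]
 [  35.31 -146.41   -0.  ]]
tip [[ 35.34 -20.86   4.  ]] [[ 36.61 -20.82   8.  ]]
stop top left corners [[118.55  94.54  30.  ]
 [ 13.46  93.74  30.  ]
 [ 11.47  -1.41  30.  ]]
bed ends [[ 161.54  216.29    0.  ]
 [  97.03  218.94    0.  ]
 [   2.95  218.4     0.  ]
 [ 159.78 -219.5     0.  ]
 [ -17.56 -217.6     0.  ]]
bar [170.11   3.57 169.38]
```

```bash
cat >> h.py <<'E'
O=np.array([513.5,75,30.5]); YAW=.092; B=bedR(YAW)
T=np.c_[-B[:,1],-B[:,2],B[:,0]]   # tool square to bed, jaws along bed x
def down(yaw): return Ro.from_euler('xyz',[-np.pi/2,0,yaw]).as_matrix()
bw=lambda x:O+B@np.array(x,float)
wb=lambda X:(np.array(X)-O)@B
np.set_printoptions(precision=2,suppress=True)
E
python3 - <<'E'
from h import *
plan([420,-250,240],down(-2.1),10)
print(bw([35,135,110]),Ro.from_matrix(T).as_euler('xyz'))
E
```

```text
dist [192.9 332.3  25.3] turn [ -0.  -38.4   0. ]
[[-3.0, -0.25, -2.4], [-0.0, -3.8, 0.0]],
[[-3.16, -0.25, -2.19], [-0.0, -3.8, 0.0]],
[[-3.3, -0.25, -1.97], [-0.0, -3.8, 0.0]],
[[-3.42, -0.25, -1.75], [-0.0, -3.8, 0.0]],
[[-3.53, -0.25, -1.51], [-0.0, -3.8, 0.0]],
[[-3.63, -0.25, -1.27], [-0.0, -3.8, 0.0]],
[[-3.7, -0.25, -1.03], [-0.0, -3.8, 0.0]],
[[-3.76, -0.25, -0.78], [-0.0, -3.8, 0.0]],
[[-3.81, -0.25, -0.53], [-0.0, -3.8, 0.0]],
[[-3.83, -0.25, -0.27], [-0.0, -3.8, 0.0]],
[479.17 207.41 143.81] [-1.07  0.   -1.48]
```

apply_moves(
  increments=[
    [[-3.0,-0.3,-2.4],[0,-3.8,0],0],
    [[-3.2,-0.3,-2.2],[0,-3.8,0],0],
    [[-3.3,-0.3,-2.0],[0,-3.8,0],0],
    [[-3.4,-0.3,-1.8],[0,-3.8,0],0],
    [[-3.5,-0.3,-1.5],[0,-3.8,0],0],
  ],
)

```text
t: 2.12
eef_pos: [324.0, -412.5, 229.4]
tcp_rot: [-1.571, 0.0, -2.432]
ft_force: [-0.3, 0.2, -0.8]
opening: 0.532
```

apply_moves(
  increments=[
    [[-3.6,-0.3,-1.3],[0,-3.8,0],0],
    [[-3.7,-0.3,-1.0],[0,-3.8,0],0],
    [[-3.8,-0.3,-0.8],[0,-3.8,0],0],
    [[-3.8,-0.3,-0.5],[0,-3.8,0],0],
    [[-3.8,-0.3,-0.3],[0,-3.8,0],0],
  ],
)

```text
t: 2.75
eef_pos: [421.8, -240.2, 245.6]
tcp_rot: [-1.569, -0.001, -2.09]
ft_force: [-0.3, -0.9, 0.4]
opening: 0.028
```

Run:
```python
from h import *
print(readout.state()["eef_pos"])
plan([440,120,230],T,10)
```

```text
[ 421.76 -240.21  245.61]
dist [ 18.2 360.2 -15.6] turn [ 27.6 -34.2   8.8]
[[-3.22, 0.15, -1.63], [2.8, -3.4, 0.9]],
[[-3.31, 0.13, -1.44], [2.8, -3.4, 0.9]],
[[-3.39, 0.11, -1.25], [2.8, -3.4, 0.9]],
[[-3.45, 0.11, -1.05], [2.8, -3.4, 0.9]],
[[-3.51, 0.12, -0.84], [2.8, -3.4, 0.9]],
[[-3.55, 0.14, -0.64], [2.8, -3.4, 0.9]],
[[-3.58, 0.17, -0.43], [2.8, -3.4, 0.9]],
[[-3.6, 0.21, -0.23], [2.8, -3.4, 0.9]],
[[-3.6, 0.26, -0.02], [2.8, -3.4, 0.9]],
[[-3.59, 0.31, 0.18], [2.8, -3.4, 0.9]],
```

apply_moves(
  increments=[
    [[-3.2,0.1,-1.6],[2.8,-3.4,0.9],0],
    [[-3.3,0.1,-1.4],[2.8,-3.4,0.9],0],
    [[-3.4,0.1,-1.2],[2.8,-3.4,0.9],0],
    [[-3.4,0.1,-1.0],[2.8,-3.4,0.9],0],
    [[-3.5,0.1,-0.8],[2.8,-3.4,0.9],0],
  ],
)

```text
t: 3.38
eef_pos: [433.2, -55.8, 239.8]
tcp_rot: [-1.306, 0.039, -1.775]
ft_force: [0.6, -0.8, -0.4]
opening: 0.005
```

apply_moves(
  increments=[
    [[-3.5,0.1,-0.6],[2.8,-3.4,0.9],0],
    [[-3.6,0.2,-0.4],[2.8,-3.4,0.9],0],
    [[-3.6,0.2,-0.2],[2.8,-3.4,0.9],0],
    [[-3.6,0.2,0.0],[2.8,-3.4,0.9],0],
    [[-3.6,0.3,0.2],[2.8,-3.4,0.9],0],
  ],
)

```text
t: 4.0
eef_pos: [441.1, 130.0, 234.9]
tcp_rot: [-1.041, -0.003, -1.461]
ft_force: [0.4, -0.2, -0.1]
opening: 0.004
```

Run:
```python
from h import *
print(readout.state()["eef_pos"])
plan(bw([30,135,70]),T,5)
```

```text
[441.09 130.   234.85]
dist [  52.8   78.8 -128.5] turn [-1.7  1.  -0.3]
[[-1.46, 2.83, -0.24], [-0.3, 0.2, -0.1]],
[[-1.46, 2.83, -0.23], [-0.3, 0.2, -0.1]],
[[-1.46, 2.83, -0.22], [-0.3, 0.2, -0.1]],
[[-1.47, 2.83, -0.21], [-0.3, 0.2, -0.1]],
[[-1.47, 2.83, -0.19], [-0.3, 0.2, -0.1]],
```

apply_moves(
  increments=[
    [[-1.5,2.8,-0.2],[-0.3,0.2,0],0],
    [[-1.5,2.8,-0.2],[-0.3,0.2,0],0],
    [[-1.5,2.8,-0.2],[-0.3,0.2,0],0],
    [[-1.4,2.8,-0.2],[-0.3,0.2,0],0],
    [[-1.4,2.8,-0.2],[-0.3,0.2,0],0],
  ],
)

```text
t: 4.62
eef_pos: [491.3, 203.9, 126.5]
tcp_rot: [-1.065, 0.006, -1.478]
ft_force: [3.9, -4.4, 1.1]
opening: 0.007
```

Run:
```python
from h import *
print(wb(readout.state()["eef_pos"]))
p=read_camera("side"); save(p,"side1.png",(250,150,450,300),4)
plan(bw([30,128,12]),T,5)
```

```text
[ 37.01 130.35  89.18]
dist [ 30.3  -0.9 -68.7] turn [-0.1 -1.5 -0.4]
[[0.09, 1.49, -0.13], [-0.0, -0.3, -0.1]],
[[0.08, 1.49, -0.13], [-0.0, -0.3, -0.1]],
[[0.08, 1.49, -0.13], [-0.0, -0.3, -0.1]],
[[0.08, 1.49, -0.13], [-0.0, -0.3, -0.1]],
[[0.08, 1.49, -0.13], [-0.0, -0.3, -0.1]],
```

View pics/side1.png

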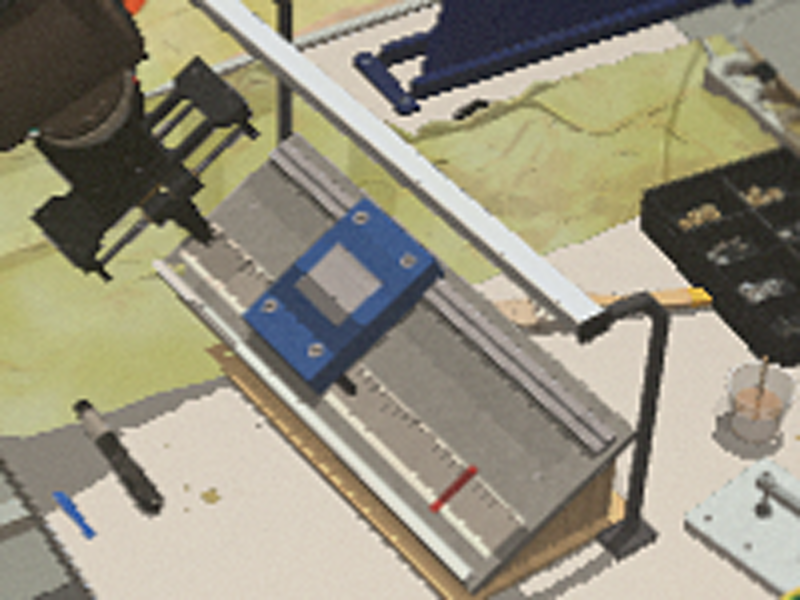

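The side view shows the closed gripper left of the stop, with its tip near crop (210,238), clear of the bar. The pointer tip is near (352,392) and the mark near (455,488). I'll check the force before going down.

apply_moves(
  increments=[
    [[0,0,0],[0,0,0],0],
    [[0,0,0],[0,0,0],0],
    [[0.1,1.0,-0.1],[0,-0.3,-0.1],0],
    [[0.1,1.0,-0.1],[0,-0.3,-0.1],0],
    [[0,0,0],[0,0,0],0],
  ],
)

```text
t: 5.3
eef_pos: [503.6, 203.7, 113.7]
tcp_rot: [-1.078, 0.003, -1.476]
ft_force: [0.1, 0.5, 0.4]
opening: 0.005
```

Run:
```python
from h import *
s=readout.state();print(wb(s["eef_pos"]),s["joints"],s["ft_force"],s["moment"])
plan(bw([30,128,12]),T,5)
```

```text
[ 41.67 129.07  72.08] [ 0.31  0.43  2.18 -1.13  0.11  1.33] [0.1  0.48 0.44] [-0.08  0.15 -0.04]
dist [ 18.6   0.6 -58.3] turn [ 0.4  0.1 -0.2]
[[0.03, 1.2, -0.22], [0.1, 0.0, -0.0]],
[[0.03, 1.2, -0.23], [0.1, 0.0, -0.0]],
[[0.02, 1.2, -0.23], [0.1, 0.0, -0.0]],
[[0.02, 1.2, -0.23], [0.1, 0.0, -0.0]],
[[0.02, 1.2, -0.23], [0.1, 0.0, -0.0]],
```

```bash
cat >> h.py <<'E'
def tool(yaw,lean):
    b=Ro.from_euler('z',yaw).as_matrix()@Ro.from_euler('y',-lean).as_matrix(); return np.c_[-b[:,1],-b[:,2],b[:,0]]
def log():
    s=readout.state(); open('log.txt','a').write(' '.join(map(str,[*s["joints"],*s["eef_pos"],*s["tcp_rot"]]))+'\n'); return s
E
python3 - <<'E'
from h import *
log(); s=readout.state(); q=s["joints"]
f=lambda q:(Ro.from_euler('z',q[0])*Ro.from_euler('y',q[1]+q[2])*Ro.from_euler('z',q[3])*Ro.from_euler('y',q[4])*Ro.from_euler('z',q[5]))
print(f(q).as_matrix(),"\n",Ro.from_euler('xyz',s["tcp_rot"]).as_matrix())
print(f([-1.305,.491,1.559,0,1.092,-.106]).as_matrix(),"\n",down(-2.77))
open('log.txt','a').write("-1.305 .491 1.559 0 1.092 -.106 227.082 -582.306 214.661 -1.5708 0 -2.77\n")
plan(bw([22,130,75]),tool(.2,.3),5)
E
```

```text
[[-0.88 -0.09  0.47]
 [-0.08  1.    0.05]
 [-0.47  0.   -0.88]] 
 [[ 0.09  0.47  0.88]
 [-1.    0.05  0.08]
 [-0.   -0.88  0.47]]
[[-0.36  0.93 -0.  ]
 [ 0.93  0.36  0.  ]
 [ 0.    0.   -1.  ]] 
 [[-0.93  0.    0.36]
 [-0.36 -0.   -0.93]
 [ 0.   -1.    0.  ]]
dist [-18.7  -0.8  -6.9] turn [-11.   -5.6   2.2]
[[-0.02, -0.06, -0.39], [-2.2, -1.1, 0.4]],
[[-0.03, -0.04, -0.4], [-2.2, -1.1, 0.4]],
[[-0.04, -0.02, -0.4], [-2.2, -1.1, 0.4]],
[[-0.04, -0.01, -0.4], [-2.2, -1.1, 0.4]],
[[-0.05, 0.01, -0.39], [-2.2, -1.1, 0.4]],
```

apply_moves(
  increments=[
    [[0,-0.1,-0.4],[-2.2,-1.1,0.4],0],
    [[0,0,-0.4],[-2.2,-1.1,0.4],0],
    [[0,0,-0.4],[-2.2,-1.1,0.4],0],
    [[0,0,-0.4],[-2.2,-1.1,0.4],0],
    [[0,0,-0.4],[-2.2,-1.1,0.4],0],
  ],
)

```text
t: 5.92
eef_pos: [486.9, 200.0, 107.0]
tcp_rot: [-1.25, -0.008, -1.384]
ft_force: [-0.2, 0.3, 0.4]
opening: 0.003
```

Run:
```python
from h import *
s=log();print(wb(s["eef_pos"]),s["joints"],s["ft_force"])
plan(bw([22,130,45]),tool(.2,.3),5)
```

```text
[ 23.5  126.87  74.38] [ 0.28  0.43  2.12 -0.14  0.28  0.22] [-0.16  0.27  0.4 ]
dist [ 12.4   4.3 -26.5] turn [-1.2 -0.6  0.6]
[[-0.04, 0.58, 0.08], [-0.2, -0.1, 0.1]],
[[-0.04, 0.58, 0.08], [-0.2, -0.1, 0.1]],
[[-0.04, 0.58, 0.08], [-0.2, -0.1, 0.1]],
[[-0.04, 0.58, 0.09], [-0.2, -0.1, 0.1]],
[[-0.04, 0.58, 0.09], [-0.2, -0.1, 0.1]],
```

apply_moves(
  increments=[
    [[-0.1,0.6,0.1],[-0.2,-0.1,0.1],0],
    [[-0.1,0.6,0.1],[-0.2,-0.1,0.1],0],
    [[0,0.6,0.1],[-0.2,-0.1,0.1],0],
    [[0,0.6,0.1],[-0.2,-0.1,0.1],0],
    [[0,0.6,0.1],[-0.2,-0.1,0.1],0],
  ],
)

```text
t: 6.55
eef_pos: [501.3, 204.5, 78.2]
tcp_rot: [-1.267, -0.002, -1.372]
ft_force: [-0.4, -0.3, -0.7]
opening: 0.005
```

```bash
cat > kin.py <<'E'
from h import *
from scipy.optimize import least_squares
def fk(q,k):
    a1,d1,l2,a3,l3,l6=k; b=Ro.from_euler('z',q[0]); u=Ro.from_euler('y',q[1]); v=Ro.from_euler('y',q[1]+q[2])
    F=b*v*Ro.from_euler('z',q[3])*Ro.from_euler('y',q[4])*Ro.from_euler('z',q[5])
    p=b.apply([a1,0,d1]+u.apply([0,0,l2])+v.apply([a3,0,l3]))+F.apply([0,0,l6])
    M=F.as_matrix(); return p,np.c_[-M[:,1],M[:,2],-M[:,0]]
def fit():
    D=np.loadtxt('log.txt'); r=least_squares(lambda k:np.r_[np.ravel([fk(d[:6],k)[0]-d[6:9] for d in D]),(k-[100,500,600,0,600,250])*.003],[100,500,600,0,600,250]); return r.x,np.abs(np.ravel([fk(d[:6],r.x)[0]-d[6:9] for d in D])).max()
def ik(pos,R,k,q0):
    lo=[-3.1,-.84,.05,-1.13,.06,-2.69];hi=[3.1,2.19,2.79,4.28,2.93,2.69]
    r=least_squares(lambda q:np.r_[(fk(q,k)[0]-pos)/100,(fk(q,k)[1]-R).ravel()],np.clip(q0,np.array(lo)+.01,np.array(hi)-.01),bounds=(lo,hi)); return r.x,r.cost
E
python3 - <<'E'
from kin import *
s=log();print(wb(s["eef_pos"]),s["joints"],s["ft_force"])
k,e=fit();print(k,e)
q0=s["joints"]
for n,pos,R in [("push now",bw([22,108,12]),tool(.2,.3)),("push end",bw([22,-19,12]),tool(.2,.3)),("place",bw([30,21,13]),T),("place+20",bw([30,25,40]),T),("place+60",bw([30,25,75]),T),("place lean.45 ",bw([30,21,13]),tool(.092,.42)),("flip",bw([30,21,13]),T)]:
    g=np.array(q0) if n!="flip" else np.array([.17,.5,2.2,2.5,.15,-2.4])
    print(n,*ik(pos,R,k,g))
E
```

```text
[ 22.66 130.1   41.99] [ 0.28  0.5   2.1  -0.11  0.24  0.18] [-0.42 -0.26 -0.66]
[ 346.74  -98.84  155.13 -103.86  170.84 -161.67] 64.37179536430995
push now [ 0.33  0.66  2.15 -0.78  0.06  0.9 ] 2.9710914970732882e-05
push end [ 0.12  0.58  2.28  1.86  0.06 -1.93] 0.0013411630107800084
place [ 0.17  0.7   1.93 -1.13  0.06  1.2 ] 0.004924559580690071
place+20 [ 0.18  0.56  2.05 -0.91  0.06  0.98] 6.158993697359903e-05
place+60 [ 0.18  0.38  2.13 -0.31  0.14  0.39] 2.5489073914765707e-26
place lean.45  [ 0.17  0.66  2.06 -1.13  0.06  1.2 ] 0.0021428975657689264
flip [ 0.19  0.71  1.98  2.78  0.06 -2.69] 0.006152010152585461
```

```bash
sed -i 's/a1,d1,l2,a3,l3,l6=k/a1,d1,l2,a3,l3,l6,c=k/; s/\[a1,0,d1\]/[a1,c,d1]/; s/\[100,500,600,0,600,250\]/[100,450,500,0,500,250,66]/g' kin.py
python3 - <<'E'
from kin import *
s=readout.state()
k,e=fit();print(k,e)
q0=s["joints"]
for n,pos,R in [("push now",bw([22,108,12]),tool(.2,.3)),("push end",bw([22,-19,12]),tool(.2,.3)),("place",bw([30,21,13]),T),("place+20",bw([30,25,40]),T),("place+60",bw([30,25,75]),T),("place lean.42 ",bw([30,21,13]),tool(.092,.42)),("flip",bw([30,21,13]),T)]:
    g=np.array(q0) if n!="flip" else np.array([.1,.5,2.2,2.5,.15,-2.4])
    print(n,*ik(pos,R,k,g))
E
```

```text
[ -0.15 198.28 586.45  43.4  411.63 272.48  65.99] 0.15436628271692143
push now [ 0.22  0.56  2.1  -0.04  0.19  0.06] 3.8497572032220793e-22
push end [-0.05  0.54  2.14  0.42  0.18 -0.66] 2.0661909925980865e-30
place [ 0.03  0.55  2.23  2.63  0.13 -2.69] 0.00163460204158864
place+20 [ 0.04  0.49  2.25  2.65  0.09 -2.69] 0.0006415661245288335
place+60 [ 0.05  0.41  2.28  2.65  0.06 -2.69] 0.00014477731389486858
place lean.42  [ 0.04  0.55  2.21  2.65  0.06 -2.69] 0.0005172810568446557
flip [ 0.03  0.55  2.23  2.63  0.13 -2.69] 0.0016346020415939943
```

Run:
```python
from h import *
plan(bw([22,122,12]),tool(.2,.3),5)
print("per mm along -by:",tool(.2,.3).T@-B[:,1])
```

```text
dist [ 14.5  -6.8 -26.6] turn [-0.2 -0.   0.2]
[[0.19, 0.59, 0.09], [-0.0, -0.0, 0.0]],
[[0.19, 0.59, 0.09], [-0.0, -0.0, 0.0]],
[[0.19, 0.59, 0.09], [-0.0, -0.0, 0.0]],
[[0.19, 0.59, 0.09], [-0.0, -0.0, 0.0]],
[[0.19, 0.59, 0.09], [-0.0, -0.0, 0.0]],
per mm along -by: [ 0.99 -0.03 -0.1 ]
```

apply_moves(
  increments=[
    [[0.2,0.6,0.1],[0,0,0],0],
    [[0.2,0.6,0.1],[0,0,0],0],
    [[0.2,0.6,0.1],[0,0,0],0],
    [[0.2,0.6,0.1],[0,0,0],0],
    [[0.2,0.6,0.1],[0,0,0],0],
  ],
)

```text
t: 7.18
eef_pos: [517.8, 196.9, 49.0]
tcp_rot: [-1.268, -0.003, -1.372]
ft_force: [0.5, -0.8, -0.1]
opening: 0.004
```

apply_moves(
  increments=[
    [[0.3,0,0],[0,0,0],0],
    [[0.3,0,0],[0,0,0],0],
    [[0.3,0,0],[0,0,0],0],
    [[0.3,0,0],[0,0,0],0],
    [[0.3,0,0],[0,0,0],0],
  ],
)

```text
t: 7.8
eef_pos: [520.7, 181.6, 48.9]
tcp_rot: [-1.268, -0.002, -1.372]
ft_force: [-2.4, 9.1, -1.3]
opening: 0.005
```

Run:
```python
from h import *
s=log();print(wb(s["eef_pos"]),s["joints"],s["ft_force"])
```

```text
[ 23.69 105.45   8.06] [ 0.22  0.56  2.09 -0.05  0.18  0.07] [-2.38  9.08 -1.29]
```

apply_moves(
  increments=[
    [[0.4,0,0],[0,0,0],0],
    [[0.7,0,-0.1],[0,0,0],0],
    [[0.8,0,-0.1],[0,0,0],0],
    [[0.8,0,-0.1],[0,0,0],0],
    [[0.8,0,-0.1],[0,0,0],0],
  ],
)

```text
t: 8.43
eef_pos: [523.8, 148.9, 48.9]
tcp_rot: [-1.265, -0.001, -1.368]
ft_force: [-0.9, 10.4, 1.4]
opening: 0.002
```

```bash
cat >> h.py <<'E'
def blue(p):
    "bed y of stop's left/right faces' top edges near its low end, from top cam, and mark y"
    hsv=cv2.cvtColor(p["img"],cv2.COLOR_RGB2HSV); m=cv2.inRange(hsv,(100,90,30),(125,255,255))
    out=[]
    us=np.arange(215,372)
    # sample along bed y at bed x=17, z=30
    ys=np.arange(-180,180,.5); uv=proj(p,[bw([17,y,30]) for y in ys]).astype(np.float32)
    g=p["img"].astype(np.float32); g=g[:,:,2]-g[:,:,0]; v=cv2.remap(g,uv[:,0],uv[:,1],cv2.INTER_LINEAR).ravel()
    i=np.nonzero(v>.5*np.percentile(v,90))[0]; return ys[i[0]],ys[i[-1]]
def tips(p):
    for t in("stop_tip","mark_band","stop_face"):
        for d in nets.mark_of(p,t)[:1]: print(t,round(d["confidence"],2),wb(w(p,d["point"])))
E
python3 - <<'E'
from h import *
s=log();print(wb(s["eef_pos"]),s["joints"],s["ft_force"])
for c in("top","side"):
    p=read_camera(c); tips(p); print(blue(p)); save(p,c+"2.png",(240,180,400,300),5)
E
```

```text
[23.75 72.64  8.02] [ 0.15  0.56  2.11  0.1   0.16 -0.15] [-0.93 10.37  1.38]
stop_tip 0.78 [ 37.38 -61.1    3.57]
mark_band 0.42 [  36.44 -148.54   -0.04]
(np.float64(-36.5), np.float64(25.0))
stop_face 0.57 [ 6.66 59.62  2.81]
(np.float64(-37.5), np.float64(53.0))
```

apply_moves(
  increments=[
    [[0.7,0,-0.1],[0,0,0],0],
    [[0.8,0,-0.1],[0,0,0],0],
    [[0.8,0,-0.1],[0,0,0],0],
    [[0.8,0,-0.1],[0,0,0],0],
    [[0.8,0,-0.1],[0,0,0],0],
  ],
)

```text
t: 9.45
eef_pos: [527.3, 112.0, 48.7]
tcp_rot: [-1.263, 0.0, -1.364]
ft_force: [-1.5, 9.8, 5.3]
opening: 0.006
```

apply_moves(
  increments=[
    [[0.6,0,-0.1],[0,0,0],0],
    [[0.6,0,-0.1],[0,0,0],0],
    [[0.6,0,0],[0,0,0],0],
    [[0.5,0,0],[0,0,0],0],
    [[0.2,0,0],[0,0,0],0],
  ],
)

```text
t: 10.07
eef_pos: [529.3, 89.7, 48.7]
tcp_rot: [-1.265, 0.003, -1.36]
ft_force: [-0.7, 8.5, 2.8]
opening: 0.007
```

Run:
```python
from h import *
s=log();print(wb(s["eef_pos"]),s["joints"],s["ft_force"])
for c in("top","side"):
    p=read_camera(c); tips(p); print(blue(p)); save(p,c+"3.png",(300,200,400,275) if c=="top" else (320,230,420,305),8)
```

```text
[23.73 13.23  7.83] [ 0.01  0.55  2.13  0.38  0.17 -0.57] [-0.68  8.51  2.81]
stop_tip 0.91 [  33.54 -119.19    0.29]
mark_band 0.52 [  37.03 -147.31   -0.73]
(np.float64(-95.0), np.float64(-57.5))
stop_tip 0.66 [  34.74 -113.84    3.44]
mark_band 0.62 [  35.49 -144.79    0.81]
stop_face 0.67 [ 4.07  0.9  -2.61]
(np.float64(-95.5), np.float64(-10.0))
```

View pics/side3.png

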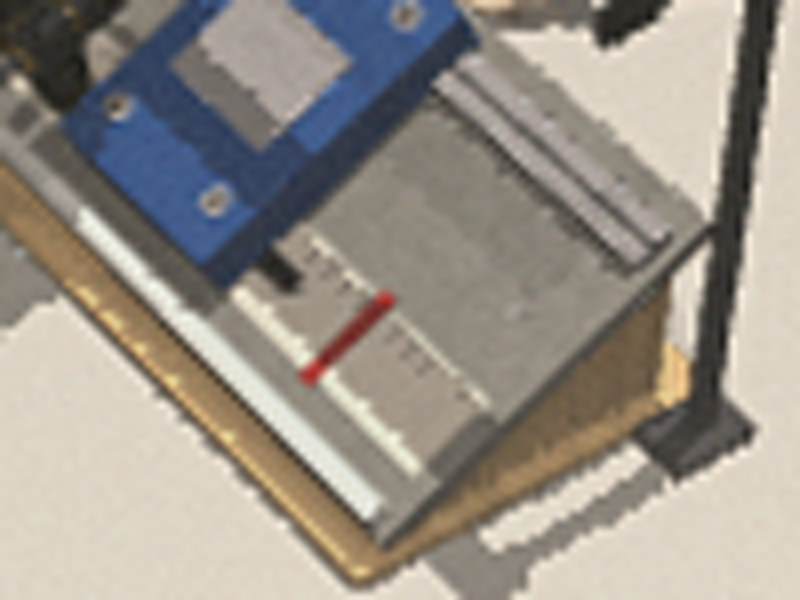

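The close-up shows the pointer tip at crop (296,284) and the middle of the red mark at (348,338), so there is still some way to go.

Run:
```python
from h import *
p=read_camera("side"); g=lambda a,b:(320+(a+.5)/8-.5,230+(b+.5)/8-.5)
for z in(2,6): print("tip",wb(onplane(p,[g(296,284),g(288,292),g(300,278)],bw([0,0,z]),B[:,2])))
print("mark",wb(onplane(p,[g(390,299),g(308,377)],O,B[:,2])))
m=p["img"].astype(float); r=(m[:,:,0]-m[:,:,1]); r[:235]=0;r[285:]=0;r[:,:350]=0;r[:,375:]=0; r[r<50]=0
yy,xx=np.mgrid[:480,:640]; print("mark col",wb(onplane(p,[((xx*r).sum()/r.sum(),(yy*r).sum()/r.sum())],O,B[:,2])))
```

```text
tip [[  39.12 -114.11    2.  ]
 [  34.78 -114.2     2.  ]
 [  41.83 -113.42    2.  ]]
tip [[  38.92 -116.65    6.  ]
 [  34.6  -116.73    6.  ]
 [  41.63 -115.95    6.  ]]
mark [[  60.14 -146.95   -0.  ]
 [  17.22 -146.54    0.  ]]
mark col [[  37.01 -146.25   -0.  ]]
```

apply_moves(
  increments=[
    [[0.5,0,0],[0,0,0],0],
    [[0.5,0,-0.1],[0,0,0],0],
    [[0.5,0,0],[0,0,0],0],
    [[0.4,0,-0.1],[0,0,0],0],
    [[0.2,0,0],[0,0,0],0],
  ],
)

```text
t: 11.15
eef_pos: [530.9, 72.2, 48.8]
tcp_rot: [-1.267, 0.007, -1.355]
ft_force: [-0.7, 10.1, 1.5]
opening: 0.005
```

Run:
```python
from h import *
s=log();print(wb(s["eef_pos"]),s["joints"],s["ft_force"])
for c in("top","side"):
    p=read_camera(c); tips(p); print(blue(p)); 
    im=p["img"][:,:,::-1]; a,b=(325,210) if c=="top" else (340,250)
    cr=cv2.resize(im[b:b+40,a:a+40],None,fx=10,fy=10,interpolation=cv2.INTER_CUBIC)
    J=cr if c=="top" else np.hstack([J,cr])
cv2.imwrite("pics/both4.png",J)
```

```text
[23.75 -4.42  7.88] [-0.03  0.55  2.13  0.46  0.18 -0.68] [-0.75 10.05  1.5 ]
stop_tip 0.9 [  34.74 -138.75    2.86]
mark_band 0.66 [ 27.59 354.01 -47.9 ]
(np.float64(-112.0), np.float64(-73.5))
stop_tip 0.64 [  37.13 -135.17   -0.96]
mark_band 0.59 [  36.17 -144.34    3.66]
stop_face 0.81 [  5.03 -15.25   1.64]
(np.float64(-127.5), np.float64(-23.0))
```

View pics/both4.png

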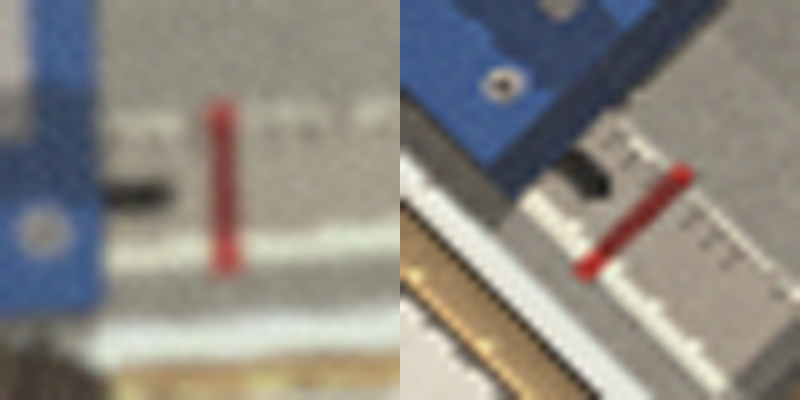

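The pair of crops shows the tip just short of the mark: in the top view at u=173 against 225 (×10 zoom), and in the side view at about (608,190).

Run:
```python
from h import *
p=read_camera("top"); q=read_camera("side")
g=lambda a,b,u,v:(u+(a+.5)/10-.5,v+(b+.5)/10-.5)
for z in(2,5):
  n=bw([0,0,z])
  print("top tip",wb(onplane(p,[g(173,194,325,210)],n,B[:,2])),"side tip",wb(onplane(q,[g(208,192,340,250),g(206,180,340,250)],n,B[:,2])))
print("top mark",wb(onplane(p,[g(222,105,325,210),g(227,268,325,210)],O,B[:,2])),"side mark",wb(onplane(q,[g(283,173,340,250),g(188,270,340,250)],O,B[:,2])))
# profile along y at tip height: dark pointer & red band
ys=np.arange(-160,-105,1.)
for nm,c in(("top",p),("side",q)):
  for x,z in((37,4),(50,0),(25,0)):
    uv=proj(c,[bw([x,y,z]) for y in ys]).astype(np.float32); v=cv2.remap(c["img"],uv[:,0],uv[:,1],cv2.INTER_CUBIC).astype(int).reshape(-1,3)
    print(nm,x,"R",v[::2,0],"R-G",(v[:,0]-v[:,1])[::2], "centroid",(ys*np.clip(v[:,0]-v[:,1]-30,0,999)).sum()/np.clip(v[:,0]-v[:,1]-30,0,999).sum())
```

```text
top tip [[  35.56 -133.81    2.  ]] side tip [[  39.18 -133.12    2.  ]
 [  41.36 -129.53    2.  ]]
top tip [[  36.51 -133.53    5.  ]] side tip [[  39.03 -134.98    5.  ]
 [  41.21 -131.4     5.  ]]
top mark [[  58.11 -147.51   -0.  ]
 [  13.74 -147.44    0.  ]] side mark [[  59.36 -145.59   -0.  ]
 [  18.13 -146.89   -0.  ]]
top 37 R [167 171 170 163 153 137 124 123 134 151 161 161 147 121  87  61  54  56
  55  53  53  55  55  58  60  59  60  62] R-G [ 10  10   9  11  18  31  50  54  37  19   8   7   9   6   3   0   0   2
   2   1   0   0  -6 -14 -16 -17 -17 -15] centroid -146.69811320754718
top 50 R [154 159 159 158 149 136 126 124 130 138 143 150 161 165 160 155 152 157
 161 155 137 120  98  73  64  61  60  58] R-G [  8   8   5  10  23  40  58  53  35  17   9   7   8   8   7   8   7   7
   7   9   5   4   0  -9 -14 -15 -14 -15] centroid -147.26356589147287
top 25 R [165 166 173 173 161 146 135 135 148 161 173 178 178 177 167 163 163 160
 163 164 160 148 125  92  73  75  87 118] R-G [  5   5   8  14  25  41  60  57  36  18   8   5   6   8   7   6   7   7
   9   9   7   4  -1 -12 -22 -25 -20  -7] centroid -147.21621621621622
side 37 R [165 166 169 162 139 124 119 126 148 164 167 164 134  74  37  44  45  43
  48  42  42  47  46  48  48  47  47  49] R-G [ 12  10   7  18  44  65  71  59  33  12   8  11  10   5   2   1   2   4
   3   2   1   1   0  -1  -6 -10  -9  -6] centroid -148.37704918032787
side 50 R [143 144 164 170 163 137 118 117 121 128 131 147 166 163 155 139 141 163
 163 155 141 144 164 164 141  89  47  43] R-G [ 11   9  10   9  11  35  64  75  65  41  16   7  10  10   9  10  10  12
  12  10   8  11  14  13   8  -2  -9 -10] centroid -145.86923076923077
side 25 R [189 188 195 223 230 191 148 135 144 164 185 188 192 217 233 210 189 187
 189 187 188 188 192 184 139  74  53  49] R-G [ 8  7  4 -1 11 46 74 88 70 23 -1  4  7  4  3  5 11 12 10 11  8  8 11 11
  9  0 -5 -7] centroid -146.37820512820514
```

apply_moves(
  increments=[
    [[0.2,0,0],[0,0,0],0],
    [[0.3,0,0],[0,0,0],0],
    [[0.2,0,0],[0,0,0],0],
    [[0.2,0,0],[0,0,0],0],
    [[0,0,0],[0,0,0],0],
  ],
)

```text
t: 12.28
eef_pos: [531.2, 66.7, 48.8]
tcp_rot: [-1.27, 0.011, -1.35]
ft_force: [0.2, 1.1, 1.0]
opening: 0.001
```

```bash
cat > m.py <<'E'
from h import *
s=log();print(wb(s["eef_pos"]),s["joints"],s["ft_force"])
ys=np.arange(-165,-115,.5)
for nm in("top","side"):
  c=read_camera(nm); P=[]
  for x,z in((37,4),(50,0),(25,0)):
    uv=proj(c,[bw([x,y,z]) for y in ys]).astype(np.float32); v=cv2.remap(c["img"],uv[:,0],uv[:,1],cv2.INTER_CUBIC).astype(float).reshape(-1,3)
    r=np.clip(v[:,0]-v[:,1]-30,0,999)
    if z: G=v[:,1]; i=np.nonzero(G<75)[0][0]; print(nm,"R",v[::4,0].astype(int),"G",G[::4].astype(int),"G<75 from",ys[i])
    else: P.append((ys*r).sum()/r.sum())
  print("mark",P)
E
python3 m.py
```

```text
[23.59 -9.89  7.96] [-0.04  0.55  2.13  0.48  0.19 -0.72] [0.23 1.12 0.96]
top R [162 164 165 164 162 164 158 146 131 120 125 129 124 106  78  62  57  56
  56  51  47  48  50  60  64] G [155 155 155 155 156 156 145 119  86  65  78 100 111 101  76  60  53  52
  53  49  46  51  63  77  84] G<75 from -148.0
mark [np.float64(-147.4388489208633), np.float64(-147.18936877076413)]
side R [164 162 161 163 168 169 151 129 117 118 132 131  95  47  31  44  45  41
  45  40  44  47  45  46  50] G [151 150 150 154 161 159 120  75  50  53  83 110  92  47  30  41  44  43
  46  38  41  45  42  48  54] G<75 from -150.5
mark [np.float64(-145.84329710144928), np.float64(-146.30727554179566)]
```

apply_moves(
  increments=[
    [[0.2,0,0],[0,0,0],0],
    [[0.2,0,0],[0,0,0],0],
    [[0.2,0,0],[0,0,0],0],
    [[0.1,0,0],[0,0,0],0],
    [[0,0,0],[0,0,0],0],
  ],
)

```text
t: 13.0
eef_pos: [531.6, 62.1, 48.8]
tcp_rot: [-1.273, 0.015, -1.348]
ft_force: [1.2, 2.9, 1.1]
opening: 0.004
```

```bash
python3 m.py
python3 - <<'E'
from h import *
for c in("top","side"):
    p=read_camera(c); tips(p); print(blue(p)); 
    im=p["img"][:,:,::-1]; a,b=(330,215) if c=="top" else (345,255)
    cr=cv2.resize(im[b:b+28,a:a+28],None,fx=14,fy=14,interpolation=cv2.INTER_CUBIC)
    J=cr if c=="top" else np.hstack([J,cr])
cv2.imwrite("pics/both5.png",J)
E
```

```text
[ 23.58 -14.46   8.  ] [-0.06  0.55  2.13  0.49  0.2  -0.75] [1.2  2.93 1.09]
top R [168 166 159 161 168 165 159 146 127 110  94  77  62  53  54  53  54  56
  53  57  55  56  67  59  63] G [158 157 151 154 162 158 145 123  91  62  58  57  55  53  53  53  54  55
  57  62  70  78  83  79  83] G<75 from -147.5
mark [np.float64(-147.33948339483396), np.float64(-147.1224832214765)]
side R [164 164 165 167 170 167 148 130 123 108  72  40  40  48  40  42  41  40
  47  44  43  46  48  50  53] G [153 152 152 155 163 159 118  73  51  47  52  44  42  48  40  42  42  39
  45  42  43  52  58  59  59] G<75 from -151.0
mark [np.float64(-145.76930147058823), np.float64(-146.30431309904154)]
stop_tip 0.85 [  34.37 -148.72    3.54]
mark_band 0.59 [  39.96 -150.11   -1.51]
(np.float64(-123.5), np.float64(-87.5))
stop_tip 0.63 [  35.43 -142.98    2.64]
mark_band 0.61 [  37.47 -145.19    2.95]
stop_face 0.81 [  2.41 -25.94  -0.9 ]
(np.float64(-138.0), np.float64(-34.0))
```

View pics/both5.png

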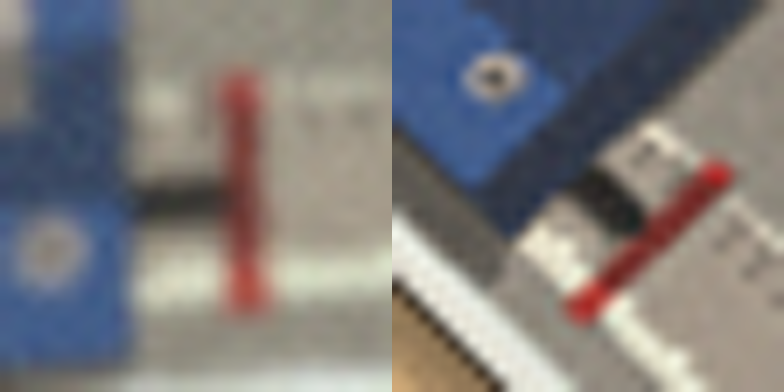

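The tip now reaches the near edge of the red band (top view u≈228, band 220–262 at ×14), so it is about 2.5 mm short of the middle. One more small nudge.

apply_moves(
  increments=[
    [[0.2,0,0],[0,0,0],0],
    [[0.2,0,0],[0,0,0],0],
    [[0,0,0],[0,0,0],0],
    [[0,0,0],[0,0,0],0],
    [[0,0,0],[0,0,0],0],
  ],
)

```text
t: 14.12
eef_pos: [531.9, 59.1, 48.8]
tcp_rot: [-1.274, 0.017, -1.347]
ft_force: [0.9, 4.2, 2.0]
opening: 0.004
```

```bash
python3 m.py
```

```text
[ 23.57 -17.51   7.98] [-0.06  0.55  2.13  0.5   0.2  -0.76] [0.9  4.2  1.98]
top R [166 165 164 165 166 167 159 141 116  93  71  56  51  53  54  53  56  59
  56  54  57  61  63  69  75] G [158 156 157 159 160 158 147 122  90  65  51  48  51  53  51  50  55  63
  65  71  77  81  81  86  91] G<75 from -147.5
mark [np.float64(-147.44285714285715), np.float64(-147.25)]
side R [163 164 164 165 171 172 151 125  94  58  47  40  40  48  44  45  44  44
  49  48  52  53  49  53  56] G [151 151 153 155 162 162 122  78  52  41  46  44  39  43  40  43  43  41
  45  46  54  58  56  59  60] G<75 from -150.5
mark [np.float64(-145.79029304029305), np.float64(-146.25757575757575)]
```

apply_moves(
  increments=[
    [[-0.4,0,0],[0,0,0],0],
    [[-1.0,0,0.1],[0,0,0],0],
    [[-0.8,-1.5,0],[0,0,0],0],
    [[0,-4,0],[0,0,0],0],
    [[0,-5,0],[0,0,0],0],
  ],
)

```text
t: 14.85
eef_pos: [496.6, 72.3, 148.6]
tcp_rot: [-1.281, 0.016, -1.349]
ft_force: [0.4, 1.3, 0.4]
opening: 0.004
```

```bash
cat >> kin.py <<'E'
KK,_=fit()
def jplan(qs,ns,grip,q0=None):
    """rows through joint waypoints qs with ns rows each, as tool increments (cm, deg)"""
    q=np.array(readout.state()["joints"]) if q0 is None else np.array(q0); i=0
    for t,n in zip(qs,ns):
        d=(np.array(t)-q)/n; bad=np.abs(d)/(np.array([2.22,2.22,2.79,3.14,3.14,3.14])*.125*.7)
        print("load",bad.max())
        for _ in range(n):
            p,R=fk(q,KK); q=q+d; p2,R2=fk(q,KK); v=R.T@(p2-p)/10; rv=np.degrees(Ro.from_matrix(R.T@R2).as_rotvec())
            if i%5==0: print()
            i+=1; print([[round(float(a),2) for a in v],[round(float(a),1) for a in rv],grip],end=", ")
    print("\nend",fk(q,KK)[0],q)
E
python3 - <<'E'
from kin import *
s=log();q0=s["joints"];print(wb(s["eef_pos"]),q0,s["ft_force"],KK)
p=read_camera("top"); tips(p)
hsv=cv2.cvtColor(p["img"],cv2.COLOR_RGB2HSV)
m=cv2.inRange(hsv,(3,90,90),(20,255,255)); m[:, :425]=0;m[:,485:]=0;m[:230]=0;m[278:]=0
c=max(cv2.findContours(m,0,2)[0],key=cv2.contourArea)
X=onplane(p,c.reshape(-1,2),[0,0,28],np.array([0,0,1.])); print(cv2.minAreaRect(X[:,:2].astype(np.float32)))
qa,e=ik([495,-351.5,100],down(1.35),KK,[-.73,.6,1.7,0,.9,2.6]);print(qa,e)
qm,e=ik([400,-170,230],down(.3),KK,[-.5,.2,1.9,0,1,1]);print(qm,e)
jplan([qm,qa],[10,10],9.5)
E
```

```text
[ 41.67  -1.17 111.83] [-0.04  0.33  2.12  0.21  0.43 -0.44] [0.41 1.3  0.43] [ -0.01 196.85 586.67  43.07 411.18 271.75  65.93]
stop_tip 0.6 [  33.59 -151.47   -0.94]
mark_band 0.52 [  35.18 -147.65   -1.13]
((495.2274169921875, -351.5065612792969), (99.05706787109375, 57.818077087402344), 77.12380981445312)
[-0.73  0.6   1.72  0.    0.83  2.64] 1.204475716336096e-22
[-0.84  0.11  2.29  0.85  0.57  2.69] 0.32770610960419966
load 1.1394517306406404

[[2.89, -0.96, -1.12], [0.3, 25.6, 0.4], 9.5], [[2.94, -1.02, 0.07], [0.3, 25.6, 0.6], 9.5], [[2.54, -1.08, 1.15], [0.2, 25.5, 0.9], 9.5], [[1.78, -1.13, 1.96], [-0.0, 25.5, 1.1], 9.5], [[0.8, -1.19, 2.38], [-0.4, 25.4, 1.3], 9.5], 
[[-0.22, -1.24, 2.38], [-0.9, 25.3, 1.3], 9.5], [[-1.13, -1.28, 1.98], [-1.5, 25.2, 1.1], 9.5], [[-1.79, -1.33, 1.27], [-2.0, 25.1, 0.7], 9.5], [[-2.09, -1.36, 0.39], [-2.4, 25.0, 0.0], 9.5], [[-2.0, -1.4, -0.52], [-2.5, 24.9, -0.8], 9.5], load 0.3082524639328239

[[0.0, 1.2, -1.65], [2.3, -5.1, 1.5], 9.5], [[-0.27, 1.2, -1.68], [2.4, -5.1, 1.6], 9.5], [[-0.53, 1.21, -1.69], [2.4, -5.0, 1.7], 9.5], [[-0.78, 1.23, -1.69], [2.4, -4.9, 1.9], 9.5], [[-1.0, 1.24, -1.66], [2.4, -4.8, 2.0], 9.5], 
[[-1.21, 1.26, -1.63], [2.4, -4.8, 2.1], 9.5], [[-1.4, 1.28, -1.59], [2.5, -4.7, 2.2], 9.5], [[-1.56, 1.3, -1.54], [2.5, -4.6, 2.4], 9.5], [[-1.7, 1.33, -1.48], [2.5, -4.4, 2.5], 9.5], [[-1.82, 1.35, -1.43], [2.6, -4.3, 2.6], 9.5], 
end [ 495.  -351.5  100. ] [-0.73  0.6   1.72  0.    0.83  2.64]
```

Run:
```python
from kin import *
qa,e=ik([495,-351.5,110],down(1.36),KK,[-.73,.6,1.7,0,.9,2.6])
qm=[-.4,.3,1.9,.05,.9,1.1]; print(fk(qm,KK)[0],qa)
jplan([qm,qa],[10,10],9.5)
```

```text
[ 482.87 -121.03  209.22] [-0.73  0.58  1.71  0.    0.85  2.63]
load 0.5607438143531064

[[1.79, -0.5, 0.04], [-1.2, 9.8, -0.2], 9.5], [[1.8, -0.55, 0.25], [-1.2, 9.9, -0.4], 9.5], [[1.79, -0.6, 0.47], [-1.1, 9.9, -0.6], 9.5], [[1.75, -0.65, 0.69], [-1.0, 10.0, -0.8], 9.5], [[1.69, -0.69, 0.91], [-0.9, 10.0, -1.0], 9.5], 
[[1.6, -0.73, 1.11], [-0.7, 10.0, -1.2], 9.5], [[1.48, -0.76, 1.31], [-0.6, 10.1, -1.3], 9.5], [[1.33, -0.79, 1.5], [-0.4, 10.1, -1.4], 9.5], [[1.16, -0.82, 1.67], [-0.2, 10.2, -1.4], 9.5], [[0.97, -0.84, 1.82], [0.0, 10.2, -1.5], 9.5], load 0.5554555728905426

[[-0.5, 0.8, 2.21], [0.2, 10.5, -0.3], 9.5], [[-0.79, 0.84, 2.14], [0.3, 10.4, -0.2], 9.5], [[-1.08, 0.88, 2.03], [0.3, 10.4, -0.2], 9.5], [[-1.35, 0.92, 1.88], [0.3, 10.4, -0.2], 9.5], [[-1.6, 0.96, 1.7], [0.3, 10.4, -0.1], 9.5], 
[[-1.82, 1.0, 1.48], [0.3, 10.4, -0.1], 9.5], [[-2.01, 1.04, 1.23], [0.3, 10.4, -0.1], 9.5], [[-2.17, 1.08, 0.95], [0.3, 10.4, -0.0], 9.5], [[-2.29, 1.12, 0.66], [0.3, 10.4, 0.0], 9.5], [[-2.37, 1.16, 0.35], [0.3, 10.4, 0.1], 9.5], 
end [ 495.  -351.5  110. ] [-0.73  0.58  1.71  0.    0.85  2.63]
```

Run:
```python
from kin import *
q0=readout.state()["joints"]
qa,e=ik([495,-351.5,110],down(1.36),KK,[-.73,.6,1.7,0,.9,2.6])
q1,e=ik([425,40,200],tool(0,.2),KK,q0); print(q1,e)
qm=[-.45,.2,1.95,.05,.95,1.1]; print(fk(qm,KK)[0],qa)
jplan([q1,qm,qa],[5,10,10],9.5)
```

```text
[-0.07  0.16  2.15  0.02  0.63 -0.09] 2.157686074107987e-21
[ 437.32 -125.77  239.44] [-0.73  0.58  1.71  0.    0.85  2.63]
load 0.25673485038508653

[[0.2, -1.46, -1.08], [-1.1, 2.3, -0.4], 9.5], [[0.3, -1.42, -1.16], [-1.1, 2.4, -0.6], 9.5], [[0.42, -1.38, -1.22], [-1.1, 2.4, -0.8], 9.5], [[0.54, -1.33, -1.27], [-1.0, 2.5, -1.0], 9.5], [[0.67, -1.28, -1.31], [-1.0, 2.6, -1.2], 9.5], load 0.43237638916056315

[[1.59, -0.24, 0.5], [-0.9, 9.0, -0.3], 9.5], [[1.53, -0.27, 0.68], [-0.8, 9.0, -0.3], 9.5], [[1.44, -0.29, 0.85], [-0.8, 9.1, -0.4], 9.5], [[1.34, -0.32, 1.01], [-0.7, 9.0, -0.5], 9.5], [[1.22, -0.35, 1.16], [-0.7, 9.0, -0.5], 9.5], 
[[1.08, -0.38, 1.29], [-0.6, 9.0, -0.5], 9.5], [[0.93, -0.41, 1.41], [-0.6, 9.0, -0.6], 9.5], [[0.77, -0.43, 1.5], [-0.6, 9.0, -0.6], 9.5], [[0.6, -0.46, 1.58], [-0.5, 9.0, -0.7], 9.5], [[0.42, -0.49, 1.64], [-0.4, 9.0, -0.7], 9.5], load 0.5554555728905426

[[-1.06, 0.98, 2.1], [0.2, 10.2, -0.3], 9.5], [[-1.32, 1.05, 1.95], [0.3, 10.2, -0.3], 9.5], [[-1.56, 1.13, 1.77], [0.3, 10.2, -0.2], 9.5], [[-1.78, 1.2, 1.56], [0.3, 10.2, -0.2], 9.5], [[-1.96, 1.27, 1.32], [0.3, 10.2, -0.1], 9.5], 
[[-2.11, 1.34, 1.06], [0.3, 10.2, -0.1], 9.5], [[-2.22, 1.41, 0.78], [0.3, 10.2, -0.1], 9.5], [[-2.3, 1.48, 0.5], [0.3, 10.2, -0.0], 9.5], [[-2.33, 1.55, 0.2], [0.3, 10.1, 0.0], 9.5], [[-2.33, 1.61, -0.09], [0.3, 10.1, 0.1], 9.5], 
end [ 495.  -351.5  110. ] [-0.73  0.58  1.71  0.    0.85  2.63]
```

apply_moves(
  increments=[
    [[0.2,-1.5,-1.1],[-1.1,2.3,-0.4],9.5],
    [[0.3,-1.4,-1.2],[-1.1,2.4,-0.6],9.5],
    [[0.4,-1.4,-1.2],[-1.1,2.4,-0.8],9.5],
    [[0.5,-1.3,-1.3],[-1,2.5,-1],9.5],
    [[0.7,-1.3,-1.3],[-1,2.6,-1.2],9.5],
  ],
)

```text
t: 15.68
eef_pos: [422.0, 40.0, 194.0]
tcp_rot: [-1.388, -0.0, -1.578]
ft_force: [-0.3, -0.4, -0.1]
opening: 0.472
```

apply_moves(
  increments=[
    [[1.6,-0.2,0.5],[-0.9,9,-0.3],9.5],
    [[1.5,-0.3,0.7],[-0.8,9,-0.3],9.5],
    [[1.4,-0.3,0.9],[-0.8,9.1,-0.4],9.5],
    [[1.3,-0.3,1.0],[-0.7,9,-0.5],9.5],
    [[1.2,-0.4,1.2],[-0.7,9,-0.5],9.5],
  ],
)

```text
t: 16.3
eef_pos: [437.1, -42.1, 205.6]
tcp_rot: [-1.504, 0.066, -2.387]
ft_force: [-0.4, 0.4, 0.4]
opening: 0.975
```

apply_moves(
  increments=[
    [[1.1,-0.4,1.3],[-0.6,9,-0.5],9.5],
    [[0.9,-0.4,1.4],[-0.6,9,-0.6],9.5],
    [[0.8,-0.4,1.5],[-0.6,9,-0.6],9.5],
    [[0.6,-0.5,1.6],[-0.5,9,-0.7],9.5],
    [[0.4,-0.5,1.6],[-0.4,9,-0.7],9.5],
  ],
)

```text
t: 16.92
eef_pos: [432.3, -128.4, 219.1]
tcp_rot: [-1.602, 0.012, 3.083]
ft_force: [0.2, 1.3, 0.9]
opening: 0.998
```

```bash
python3 - <<'E'
from kin import *
s=log();print(s["eef_pos"],s["joints"],s["ft_force"])
p=read_camera("side"); tips(p); p=read_camera("top"); tips(p)
qa,e=ik([495,-351.5,110],down(1.36),KK,[-.73,.6,1.7,0,.9,2.6])
jplan([qa],[10],9.5)
E
python3 m.py
```

```text
[ 432.3  -128.4   219.08] [-0.46  0.24  1.96  0.04  0.94  1.15] [0.19 1.3  0.87]
stop_tip 0.58 [  36.26 -145.65    2.94]
mark_band 0.39 [  37.   -143.89    4.27]
stop_face 0.71 [  3.   -30.26  -3.71]
stop_tip 0.69 [  36.7  -151.2     0.94]
mark_band 0.43 [  37.11 -147.94    0.55]
load 0.5394678939376785

[[-1.21, 0.77, 2.02], [0.2, 9.9, -0.0], 9.5], [[-1.45, 0.84, 1.86], [0.2, 9.9, -0.0], 9.5], [[-1.67, 0.91, 1.67], [0.2, 9.9, 0.0], 9.5], [[-1.87, 0.98, 1.45], [0.2, 9.9, 0.0], 9.5], [[-2.04, 1.05, 1.21], [0.2, 9.9, 0.1], 9.5], 
[[-2.17, 1.12, 0.95], [0.2, 9.9, 0.1], 9.5], [[-2.27, 1.18, 0.67], [0.2, 9.9, 0.1], 9.5], [[-2.33, 1.25, 0.39], [0.1, 9.9, 0.1], 9.5], [[-2.36, 1.31, 0.1], [0.1, 9.9, 0.1], 9.5], [[-2.35, 1.38, -0.19], [0.1, 9.9, 0.1], 9.5], 
end [ 495.  -351.5  110. ] [-0.73  0.58  1.71  0.    0.85  2.63]
[   3.65 -194.04  214.29] [-0.45  0.23  1.96  0.04  0.94  1.14] [-0.09  0.21  0.46]
top R [160 156 158 159 158 160 157 139 111  87  66  57  55  52  54  54  54  54
  56  60  59  57  61  67  74] G [151 150 150 151 150 150 143 117  82  58  46  51  58  54  55  52  53  57
  63  72  77  78  81  85  88] G<75 from -148.0
mark [np.float64(-147.35860655737704), np.float64(-147.0565371024735)]
side R [167 168 168 171 174 173 153 126  94  59  47  40  40  45  42  46  45  43
  50  50  53  53  52  55  52] G [156 156 155 158 165 163 122  78  53  44  46  43  43  48  43  44  43  42
  48  51  56  60  59  61  59] G<75 from -150.5
mark [np.float64(-145.69910714285714), np.float64(-146.2319749216301)]
```

apply_moves(
  increments=[
    [[-1.2,0.8,2.0],[0.2,9.9,0],9.5],
    [[-1.4,0.8,1.9],[0.2,9.9,0],9.5],
    [[-1.7,0.9,1.7],[0.2,9.9,0],9.5],
    [[-1.9,1.0,1.4],[0.2,9.9,0],9.5],
    [[-2.0,1.0,1.2],[0.2,9.9,0.1],9.5],
  ],
)

```text
t: 18.05
eef_pos: [478.7, -236.4, 173.7]
tcp_rot: [-1.587, -0.002, 2.208]
ft_force: [-0.3, 0.3, -0.7]
opening: 0.999
```

apply_moves(
  increments=[
    [[-2.2,1.1,0.9],[0.2,9.9,0.1],9.5],
    [[-2.3,1.2,0.7],[0.2,9.9,0.1],9.5],
    [[-2.3,1.2,0.4],[0.1,9.9,0.1],9.5],
    [[-2.4,1.3,0.1],[0.1,9.9,0.1],9.5],
    [[-2.4,1.4,-0.2],[0.1,9.9,0.1],9.5],
  ],
)

```text
t: 18.68
eef_pos: [494.9, -356.6, 109.3]
tcp_rot: [-1.574, 0.001, 1.32]
ft_force: [-0.7, -0.9, 0.6]
opening: 0.999
```

Run:
```python
from kin import *
s=log();print(s["eef_pos"],s["joints"],s["ft_force"])
plan([495,-351.5,60],down(1.36),5)
print(ik([495,-351.5,14],down(1.36),KK,s["joints"]))
```

```text
[ 494.87 -356.64  109.31] [-0.73  0.59  1.7   0.    0.85  2.66] [-0.7  -0.87  0.57]
dist [  0.1   5.1 -49.3] turn [ 0.2 -2.3 -0.1]
[[0.1, 0.99, 0.03], [0.0, -0.5, -0.0]],
[[0.1, 0.99, 0.02], [0.0, -0.5, -0.0]],
[[0.1, 0.99, 0.02], [0.0, -0.5, -0.0]],
[[0.1, 0.99, 0.02], [0.0, -0.5, -0.0]],
[[0.1, 0.99, 0.02], [0.0, -0.5, -0.0]],
(array([-0.73,  0.72,  1.77, -0.  ,  0.66,  2.63]), np.float64(1.3046861293359727e-18))
```

apply_moves(
  increments=[
    [[0.1,1.0,0],[0,-0.5,0],9.5],
    [[0.1,1.0,0],[0,-0.5,0],9.5],
    [[0.1,1.0,0],[0,-0.5,0],9.5],
    [[0.1,1.0,0],[0,-0.5,0],9.5],
    [[0.1,1.0,0],[0,-0.5,0],9.5],
  ],
)

```text
t: 19.3
eef_pos: [496.5, -349.9, 56.5]
tcp_rot: [-1.574, 0.001, 1.375]
ft_force: [-0.6, 0.1, 0.6]
opening: 0.998
```

Run:
```python
from kin import *
s=log();print(s["eef_pos"],s["joints"],s["ft_force"])
p=read_camera("top"); save(p,"cork.png",(400,200,520,290),5)
plan([495,-351.5,14],down(1.36),5)
```

```text
[ 496.51 -349.86   56.54] [-0.72  0.66  1.75  0.    0.73  2.61] [-0.58  0.06  0.6 ]
dist [ -1.   -2.1 -41.2] turn [0.1 0.9 0. ]
[[-0.05, 0.82, 0.01], [0.0, 0.2, 0.0]],
[[-0.05, 0.82, 0.01], [0.0, 0.2, 0.0]],
[[-0.05, 0.82, 0.01], [0.0, 0.2, 0.0]],
[[-0.05, 0.82, 0.01], [0.0, 0.2, 0.0]],
[[-0.05, 0.82, 0.01], [0.0, 0.2, 0.0]],
```

View pics/cork.png

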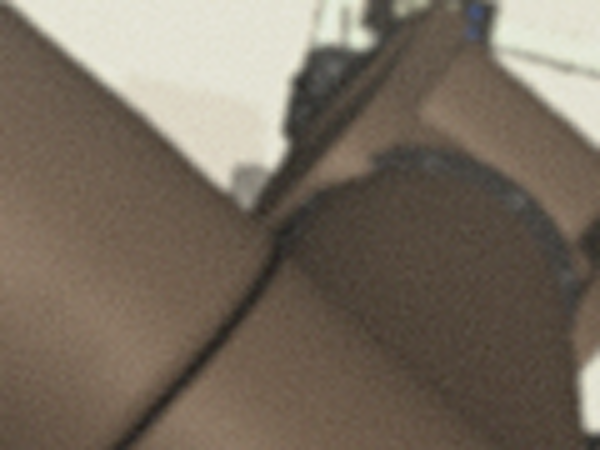

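The arm hides the cork block in this view. I'll go down on the earlier measurement, which both top pictures agreed on.

apply_moves(
  increments=[
    [[0,0.8,0],[0,0.2,0],9.5],
    [[-0.1,0.8,0],[0,0.2,0],9.5],
    [[-0.1,0.8,0],[0,0.2,0],9.5],
    [[0,0.8,0],[0,0.2,0],9.5],
    [[0,0.8,0],[0,0,0],9.5],
  ],
)

```text
t: 19.98
eef_pos: [496.0, -351.8, 13.0]
tcp_rot: [-1.574, 0.0, 1.36]
ft_force: [-0.1, -0.6, 0.3]
opening: 0.997
```

apply_moves(
  increments=[
    [[0,0.1,0],[0,0,0],5.0],
    [[0,0,0],[0,0,0],5.0],
    [[0,0,0],[0,0,0],5.0],
    [[0,0,0],[0,0,0],5.0],
    [[0,0,0],[0,0,0],5.0],
  ],
)

```text
t: 20.6
eef_pos: [496.0, -351.8, 11.8]
tcp_rot: [-1.574, 0.0, 1.361]
ft_force: [0.2, -0.7, -2.4]
opening: 0.61
```

Run:
```python
from kin import *
s=log();print(s["eef_pos"],s["joints"],s["ft_force"],s["opening"]*95.1)
```

```text
[ 496.03 -351.78   11.81] [-0.73  0.72  1.77  0.    0.65  2.62] [ 0.22 -0.72 -2.39] 58.02143574408288
```

The block is gripped, with an opening of 58 mm. The tips are only about 2 mm above ledge height, so I'll re-grip 4 mm higher.

apply_moves(
  increments=[
    [[0,0,0],[0,0,0],6.6],
    [[0,0,0],[0,0,0],6.6],
    [[0,-0.4,0],[0,0,0],6.6],
    [[0,0,0],[0,0,0],5.0],
    [[0,0,0],[0,0,0],5.0],
  ],
)

```text
t: 21.22
eef_pos: [496.1, -351.9, 16.4]
tcp_rot: [-1.574, 0.0, 1.361]
ft_force: [-0.1, 0.7, -1.3]
opening: 0.604
```

apply_moves(
  increments=[
    [[0,0,0],[0,0,0],5.0],
    [[0,0,0],[0,0,0],5.0],
    [[0,-0.5,0],[0,0,0],5.0],
    [[0,-1,0],[0,0,0],5.0],
    [[0,-2,0],[0,0,0],5.0],
  ],
)

```text
t: 21.85
eef_pos: [495.3, -351.3, 51.7]
tcp_rot: [-1.571, -0.001, 1.361]
ft_force: [0.1, 0.0, -1.8]
opening: 0.607
```

Run:
```python
from kin import *
s=log();print(s["eef_pos"],s["joints"],s["ft_force"],s["opening"]*95.1)
TF=np.c_[-T[:,0],T[:,1],-T[:,2]]
for n,x in(("place",[31,24,15.5]),("p20",[31,26,40]),("p50",[33,28,70]),("p80",[33,28,100]),("p80b",[10,28,100])):
    print(n,*ik(bw(x),TF,KK,[.03,.5,2.2,2.6,.13,.3]))
```

```text
[ 495.33 -351.26   51.66] [-0.73  0.66  1.75  0.    0.73  2.62] [ 0.07  0.04 -1.81] 57.72752035771584
place [0.06 0.55 2.24 3.03 0.15 0.08] 1.6890724430719053e-29
p20 [0.06 0.49 2.26 3.   0.11 0.12] 3.710302967105406e-24
p50 [0.06 0.42 2.27 2.86 0.06 0.26] 0.00012120526871995138
p80 [0.06 0.34 2.26 0.42 0.06 2.69] 0.0002949875558538305
p80b [0.06 0.35 2.34 2.81 0.06 0.3 ] 0.00016857628078705163
```

```bash
cat >> kin.py <<'E'
def clear(qa,qb,n=12):
    g=1e9; low=1e9; Z=Ro.from_euler('z',YAW).as_matrix()
    for t in np.linspace(0,1,n):
        q=np.array(qa)+(np.array(qb)-np.array(qa))*t; p,R=fk(q,KK)
        P=np.array([p+R@[x,-a,z] for x in(-37,37) for z in(-90,90) for a in np.arange(78,240,6)])
        L=(P-O)@Z; k=(P[:,2]>250)&(P[:,2]<282)
        if k.any(): g=min(g,(52-L[k,0]).min())
        C=np.array([p+R@[x,16,z] for x in(-50,50) for z in(-29,29)]); low=min(low,wb(C)[:,2].min())
    return "bar gap %.0f, block above bed plane %.0f, at z %.0f"%(g,low,p[2])
E
python3 - <<'E'
from kin import *
q0=np.array(readout.state()["joints"])
m0=[-.73,.45,1.72,0,.97,2.55]; m1=[-.46,.24,1.98,.05,.92,2.55]; m2=[-.1,.22,2.2,.2,.45,2.55]; 
TF=np.c_[-T[:,0],T[:,1],-T[:,2]]
h2,e=ik(bw([15,28,60]),TF,KK,[.06,.5,2.26,3,.1,.12]); print("h2",h2,e)
b=np.array([.06,.36,2.28])
h1=np.r_[b,.6,.16,2.5]; hx=np.r_[b,1.8,.14,1.3]; h2=np.r_[b,3.0,.13,.11]
pt=[q0,m0,m1,m2,h1,hx,h2]
for a,c in zip(pt,pt[1:]): print(np.round(c,2),fk(c,KK)[0],wb(fk(c,KK)[0]),clear(a,c))
E
```

```text
h2 [0.06 0.45 2.3  3.02 0.11 0.1 ] 2.68249853839642e-26
[-0.73  0.45  1.72  0.    0.97  2.55] [ 469.3  -331.53  185.85] [   3.08 -400.75  175.34] bar gap 12, block above bed plane 12, at z 186
[-0.46  0.24  1.98  0.05  0.92  2.55] [ 429.61 -127.22  212.25] [  -2.48 -193.66  208.46] bar gap 36, block above bed plane 142, at z 212
[-0.1   0.22  2.2   0.2   0.45  2.55] [448.63  44.85 172.  ] [  8.72 -24.07 156.47] bar gap 44, block above bed plane 131, at z 172
[0.06 0.36 2.28 0.6  0.16 2.5 ] [457.99 118.05 112.27] [-5.84 47.97 96.37] bar gap 44, block above bed plane 73, at z 112
[0.06 0.36 2.28 1.8  0.14 1.3 ] [496.47 132.88 132.9 ] [38.88 59.2  95.44] bar gap 29, block above bed plane 72, at z 133
[0.06 0.36 2.28 3.   0.13 0.11] [521.56 102.35 145.21] [64.25 26.49 95.62] bar gap 14, block above bed plane 72, at z 145
```

Run:
```python
from kin import *
q0=np.array(readout.state()["joints"])
m0=[-.73,.45,1.72,0,.97,2.55]; m1=[-.46,.24,1.98,.05,.92,2.55]; m2=[-.1,.22,2.2,.2,.45,2.55]
h1=[.06,.36,2.28,.6,.16,2.5]; hx=[.06,.39,2.29,1.8,.14,1.3]; h2=[.06,.43,2.30,3.02,.12,.10]
for a,c in zip([h1,hx],[hx,h2]): print(np.round(c,2),fk(c,KK)[0],wb(fk(c,KK)[0]),clear(a,c))
jplan([m0,m1],[3,7],5.0)
```

```text
[0.06 0.39 2.29 1.8  0.14 1.3 ] [488.11 132.37 115.07] [22.98 59.47 83.81] bar gap 44, block above bed plane 62, at z 115
[0.06 0.43 2.3  3.02 0.12 0.1 ] [502.03 100.14 101.72] [26.15 26.09 66.87] bar gap 40, block above bed plane 50, at z 102
load 0.36802815430347513

[[0.3, -4.53, 0.69], [-0.0, -1.4, 0.0], 5.0], [[0.49, -4.48, 0.97], [-0.0, -1.4, 0.0], 5.0], [[0.69, -4.41, 1.25], [-0.0, -1.4, 0.0], 5.0], load 0.1985659128516271
[[3.06, -0.52, 0.46], [-0.2, -2.0, -0.3], 5.0], [[3.02, -0.46, 0.53], [-0.2, -2.0, -0.3], 5.0], 
[[2.97, -0.4, 0.6], [-0.2, -2.0, -0.3], 5.0], [[2.92, -0.35, 0.68], [-0.1, -2.0, -0.3], 5.0], [[2.87, -0.29, 0.75], [-0.1, -2.0, -0.3], 5.0], [[2.82, -0.23, 0.82], [-0.1, -2.0, -0.3], 5.0], [[2.76, -0.17, 0.89], [-0.1, -1.9, -0.3], 5.0], 
end [ 429.61 -127.22  212.25] [-0.46  0.24  1.98  0.05  0.92  2.55]
```

apply_moves(
  increments=[
    [[0.3,-4.5,0.7],[0,-1.4,0],5.0],
    [[0.5,-4.5,1.0],[0,-1.4,0],5.0],
    [[0.7,-4.4,1.2],[0,-1.4,0],5.0],
    [[3.1,-0.5,0.5],[-0.2,-2.0,-0.3],5.0],
    [[3.0,-0.5,0.5],[-0.2,-2.0,-0.3],5.0],
  ],
)

```text
t: 22.48
eef_pos: [465.5, -268.7, 204.4]
tcp_rot: [-1.583, -0.009, 1.506]
ft_force: [-0.4, -0.2, -1.7]
opening: 0.606
```

apply_moves(
  increments=[
    [[3.0,-0.4,0.6],[-0.2,-2.0,-0.3],5.0],
    [[2.9,-0.4,0.7],[-0.1,-2.0,-0.3],5.0],
    [[2.9,-0.3,0.8],[-0.1,-2.0,-0.3],5.0],
    [[2.8,-0.2,0.8],[-0.1,-2.0,-0.3],5.0],
    [[2.8,-0.2,0.9],[-0.1,-1.9,-0.3],5.0],
  ],
)

```text
t: 23.1
eef_pos: [423.7, -117.2, 222.5]
tcp_rot: [-1.597, -0.034, 1.69]
ft_force: [0.0, 0.1, -1.5]
opening: 0.608
```

Run:
```python
from kin import *
s=log();print(s["eef_pos"],s["joints"],s["opening"]*95)
m2=[-.1,.22,2.2,.2,.45,2.55]; h1=[.06,.36,2.28,.6,.16,2.5]
jplan([m2,h1],[5,5],5.0)
```

```text
[ 423.67 -117.24  222.54] [-0.45  0.21  1.98  0.05  0.94  2.54] 57.748965400358266
load 0.3571886804885421

[[3.12, 1.43, -1.53], [-3.1, -2.7, 0.5], 5.0], [[3.12, 1.32, -1.27], [-3.1, -2.5, 0.4], 5.0], [[3.11, 1.19, -1.01], [-3.0, -2.4, 0.4], 5.0], [[3.06, 1.02, -0.76], [-3.0, -2.2, 0.4], 5.0], [[3.0, 0.84, -0.52], [-2.9, -2.1, 0.4], 5.0], load 0.2911737943585077

[[1.71, 1.39, -0.67], [-1.5, 2.1, -1.2], 5.0], [[1.54, 1.37, -0.39], [-1.3, 2.3, -0.8], 5.0], [[1.35, 1.33, -0.12], [-1.0, 2.4, -0.4], 5.0], [[1.15, 1.28, 0.13], [-0.8, 2.4, -0.0], 5.0], [[0.93, 1.21, 0.38], [-0.6, 2.5, 0.4], 5.0], 
end [457.99 118.05 112.27] [0.06 0.36 2.28 0.6  0.16 2.5 ]
```

apply_moves(
  increments=[
    [[3.1,1.4,-1.5],[-3.1,-2.7,0.5],5.0],
    [[3.1,1.3,-1.3],[-3.1,-2.5,0.4],5.0],
    [[3.1,1.2,-1.0],[-3.0,-2.4,0.4],5.0],
    [[3.1,1.0,-0.8],[-3.0,-2.2,0.4],5.0],
    [[3.0,0.8,-0.5],[-2.9,-2.1,0.4],5.0],
  ],
)

```text
t: 23.72
eef_pos: [446.2, 52.8, 173.1]
tcp_rot: [-1.87, 0.037, 1.9]
ft_force: [1.3, 0.8, -1.7]
opening: 0.607
```

Run:
```python
from kin import *
s=log();print(s["eef_pos"],s["joints"],s["opening"]*95)
h1=[.06,.36,2.28,.6,.16,2.5]
jplan([h1],[5],5.0)
```

```text
[446.19  52.8  173.08] [-0.08  0.21  2.21  0.2   0.44  2.55] 57.65161654434054
load 0.28995771688807664

[[1.53, 1.4, -0.63], [-1.4, 2.3, -1.1], 5.0], [[1.36, 1.38, -0.37], [-1.1, 2.4, -0.8], 5.0], [[1.18, 1.35, -0.13], [-0.9, 2.5, -0.4], 5.0], [[0.98, 1.31, 0.11], [-0.7, 2.6, 0.0], 5.0], [[0.78, 1.25, 0.34], [-0.5, 2.6, 0.4], 5.0], 
end [457.98 118.05 112.27] [0.06 0.36 2.28 0.6  0.16 2.5 ]
```

apply_moves(
  increments=[
    [[1.5,1.4,-0.6],[-1.4,2.3,-1.1],5.0],
    [[1.4,1.4,-0.4],[-1.1,2.4,-0.8],5.0],
    [[1.2,1.3,-0.1],[-0.9,2.5,-0.4],5.0],
    [[1.0,1.3,0.1],[-0.7,2.6,0],5.0],
    [[0.8,1.2,0.3],[-0.5,2.6,0.4],5.0],
  ],
)

```text
t: 24.35
eef_pos: [453.9, 125.0, 112.4]
tcp_rot: [-1.946, -0.072, 1.709]
ft_force: [-0.0, 0.1, -1.5]
opening: 0.603
```

Run:
```python
from kin import *
s=log();print(s["eef_pos"],s["joints"],s["opening"]*95)
hx=[.06,.39,2.29,1.8,.14,1.3]; h2=[.06,.43,2.30,3.02,.12,.10]
jplan([hx],[10],5.0)
```

```text
[453.88 125.03 112.38] [0.08 0.36 2.29 0.62 0.15 2.5 ] 57.326516584893035
load 0.4360979188318395

[[0.27, 0.12, -0.25], [-0.5, -0.1, -0.7], 5.0], [[0.22, 0.12, -0.29], [-0.6, -0.1, -0.6], 5.0], [[0.16, 0.12, -0.32], [-0.7, -0.1, -0.5], 5.0], [[0.11, 0.12, -0.34], [-0.7, -0.1, -0.4], 5.0], [[0.05, 0.12, -0.35], [-0.8, -0.1, -0.3], 5.0], 
[[-0.01, 0.12, -0.36], [-0.8, -0.0, -0.2], 5.0], [[-0.06, 0.12, -0.36], [-0.8, -0.0, -0.0], 5.0], [[-0.12, 0.12, -0.35], [-0.8, -0.0, 0.1], 5.0], [[-0.17, 0.12, -0.34], [-0.8, -0.0, 0.2], 5.0], [[-0.23, 0.12, -0.32], [-0.7, -0.0, 0.3], 5.0], 
end [488.11 132.37 115.07] [0.06 0.39 2.29 1.8  0.14 1.3 ]
```

apply_moves(
  increments=[
    [[0.27,0.12,-0.25],[-0.5,-0.1,-0.7],5.0],
    [[0.22,0.12,-0.29],[-0.6,-0.1,-0.6],5.0],
    [[0.16,0.12,-0.32],[-0.7,-0.1,-0.5],5.0],
    [[0.11,0.12,-0.34],[-0.7,-0.1,-0.4],5.0],
    [[0.05,0.12,-0.35],[-0.8,-0.1,-0.3],5.0],
  ],
)

```text
t: 24.98
eef_pos: [465.9, 139.6, 113.0]
tcp_rot: [-2.004, -0.111, 1.741]
ft_force: [0.3, -0.5, -1.7]
opening: 0.607
```

Run:
```python
from kin import *
s=log();print(s["eef_pos"],s["joints"],s["opening"]*95)
hx=[.06,.39,2.29,1.8,.14,1.3]; h2=[.06,.43,2.30,3.02,.12,.10]
jplan([hx,h2],[5,10],5.0)
```

```text
[465.9  139.56 113.01] [0.08 0.37 2.29 1.22 0.15 1.88] 57.64486639130268
load 0.4226538195362548

[[-0.1, 0.13, -0.42], [-0.8, 0.1, -0.1], 5.0], [[-0.16, 0.13, -0.42], [-0.8, 0.1, 0.0], 5.0], [[-0.21, 0.13, -0.41], [-0.8, 0.1, 0.2], 5.0], [[-0.27, 0.13, -0.39], [-0.8, 0.1, 0.3], 5.0], [[-0.32, 0.13, -0.37], [-0.7, 0.1, 0.4], 5.0], load 0.4440400363967241

[[-0.21, 0.15, -0.23], [-0.6, 0.1, 0.4], 5.0], [[-0.26, 0.15, -0.19], [-0.5, 0.1, 0.5], 5.0], [[-0.3, 0.15, -0.15], [-0.4, 0.1, 0.6], 5.0], [[-0.33, 0.15, -0.11], [-0.4, 0.1, 0.7], 5.0], [[-0.36, 0.15, -0.06], [-0.3, 0.1, 0.7], 5.0], 
[[-0.38, 0.15, -0.01], [-0.2, 0.1, 0.8], 5.0], [[-0.4, 0.14, 0.04], [-0.1, 0.1, 0.8], 5.0], [[-0.41, 0.14, 0.09], [0.1, 0.1, 0.8], 5.0], [[-0.41, 0.14, 0.14], [0.2, 0.1, 0.8], 5.0], [[-0.4, 0.14, 0.19], [0.3, 0.1, 0.8], 5.0], 
end [502.03 100.14 101.72] [0.06 0.43 2.3  3.02 0.12 0.1 ]
```

Tracking well; continuing.

apply_moves(
  increments=[
    [[-0.1,0.13,-0.42],[-0.8,0.1,-0.1],5.0],
    [[-0.16,0.13,-0.42],[-0.8,0.1,0],5.0],
    [[-0.21,0.13,-0.41],[-0.8,0.1,0.2],5.0],
    [[-0.27,0.13,-0.39],[-0.8,0.1,0.3],5.0],
    [[-0.32,0.13,-0.37],[-0.7,0.1,0.4],5.0],
  ],
)

```text
t: 25.6
eef_pos: [486.3, 135.1, 115.7]
tcp_rot: [-2.073, -0.103, 1.732]
ft_force: [-0.8, -0.6, -0.8]
opening: 0.609
```

Run:
```python
from kin import *
s=log();print(s["eef_pos"],s["joints"],s["opening"]*95)
h2=[.06,.43,2.30,3.02,.12,.10]
jplan([h2],[10],5.0)
```

```text
[486.33 135.05 115.7 ] [0.07 0.39 2.29 1.81 0.14 1.29] 57.90212124850919
load 0.4404384055308345

[[-0.25, 0.16, -0.24], [-0.6, 0.1, 0.4], 5.0], [[-0.29, 0.16, -0.2], [-0.5, 0.1, 0.5], 5.0], [[-0.33, 0.16, -0.16], [-0.4, 0.1, 0.6], 5.0], [[-0.36, 0.16, -0.12], [-0.4, 0.1, 0.7], 5.0], [[-0.39, 0.16, -0.07], [-0.3, 0.1, 0.7], 5.0], 
[[-0.41, 0.16, -0.02], [-0.2, 0.1, 0.8], 5.0], [[-0.43, 0.16, 0.03], [-0.1, 0.1, 0.8], 5.0], [[-0.43, 0.16, 0.08], [0.1, 0.1, 0.9], 5.0], [[-0.43, 0.16, 0.13], [0.2, 0.1, 0.9], 5.0], [[-0.43, 0.16, 0.18], [0.3, 0.1, 0.9], 5.0], 
end [502.03 100.14 101.72] [0.06 0.43 2.3  3.02 0.12 0.1 ]
```

apply_moves(
  increments=[
    [[-0.25,0.16,-0.24],[-0.6,0.1,0.4],5.0],
    [[-0.29,0.16,-0.2],[-0.5,0.1,0.5],5.0],
    [[-0.33,0.16,-0.16],[-0.4,0.1,0.6],5.0],
    [[-0.36,0.16,-0.12],[-0.4,0.1,0.7],5.0],
    [[-0.39,0.16,-0.07],[-0.3,0.1,0.7],5.0],
  ],
)

```text
t: 26.22
eef_pos: [497.4, 123.2, 111.8]
tcp_rot: [-2.11, -0.062, 1.703]
ft_force: [-0.3, -0.2, -1.7]
opening: 0.61
```

Run:
```python
from kin import *
s=log();print(s["eef_pos"],s["joints"],s["opening"]*95)
h2,e=ik(bw([33,29,62]),np.c_[-T[:,0],T[:,1],-T[:,2]],KK,[.06,.43,2.30,3.02,.12,.10]); print(h2,e)
jplan([h2],[5],5.0)
```

```text
[497.38 123.21 111.82] [0.07 0.41 2.3  2.43 0.13 0.69] 57.990447342233956
[0.07 0.44 2.26 2.94 0.06 0.18] 5.687581290987317e-06
load 0.3700781312114112

[[-0.55, 0.28, -0.2], [0.1, 0.0, 1.1], 5.0], [[-0.49, 0.28, -0.13], [0.3, 0.0, 1.0], 5.0], [[-0.43, 0.28, -0.06], [0.4, 0.0, 0.9], 5.0], [[-0.36, 0.28, -0.01], [0.5, 0.1, 0.7], 5.0], [[-0.28, 0.28, 0.03], [0.6, 0.1, 0.6], 5.0], 
end [510.04 103.79 100.65] [0.07 0.44 2.26 2.94 0.06 0.18]
```

apply_moves(
  increments=[
    [[-0.41,0.16,-0.02],[-0.2,0.1,0.8],5.0],
    [[-0.43,0.16,0.03],[-0.1,0.1,0.8],5.0],
    [[-0.43,0.16,0.08],[0.1,0.1,0.9],5.0],
    [[-0.43,0.16,0.13],[0.2,0.1,0.9],5.0],
    [[-0.2,0.16,0.18],[0.3,0.1,0.9],5.0],
  ],
)

```text
t: 26.85
eef_pos: [497.8, 106.7, 102.4]
tcp_rot: [-2.102, -0.001, 1.661]
ft_force: [-0.6, -0.7, -1.8]
opening: 0.606
```

```bash
cat >> kin.py <<'E'
TF=np.c_[-T[:,0],T[:,1],-T[:,2]]
E
python3 - <<'E'
from kin import *
s=log();print(wb(s["eef_pos"]),s["joints"],s["opening"]*95)
t,e=ik(bw([36,30,28]),TF,KK,[.06,.5,2.28,3.02,.12,.10]); print(t,e)
jplan([t],[5],5.0)
print("orientation err vs TF deg",np.degrees((Ro.from_euler('xyz',s["tcp_rot"]).inv()*Ro.from_matrix(TF)).as_rotvec()))
p=read_camera("side"); save(p,"side6.png",(250,150,420,285),4.7);
E
python3 m.py
```

```text
[23.31 33.04 69.19] [0.08 0.43 2.31 3.09 0.12 0.04] 57.58440213436374
[0.07 0.51 2.24 3.05 0.11 0.07] 1.6496513063046306e-21
load 0.09068788844788471

[[-0.06, 0.82, -0.26], [0.4, -0.0, -0.0], 5.0], [[-0.06, 0.82, -0.25], [0.4, -0.0, -0.0], 5.0], [[-0.06, 0.83, -0.24], [0.4, -0.0, -0.0], 5.0], [[-0.06, 0.84, -0.23], [0.4, -0.0, -0.0], 5.0], [[-0.07, 0.84, -0.22], [0.4, -0.0, -0.0], 5.0], 
end [528.84 106.54  72.33] [0.07 0.51 2.24 3.05 0.11 0.07]
orientation err vs TF deg [ 1.77 -0.12 -0.03]
[23.08 33.05 69.09] [0.08 0.43 2.31 3.09 0.12 0.04] [-0.18 -0.72 -1.66]
top R [154 154 157 156 153 155 153 136 107  84  68  57  52  50  55  56  53  52
  56  58  62  65  64  69  69] G [145 146 151 150 144 146 140 115  81  57  52  52  51  50  55  56  54  56
  65  72  77  80  82  85  84] G<75 from -148.5
mark [np.float64(-147.41623036649216), np.float64(-146.91845493562232)]
side R [163 164 164 166 168 168 149 121  91  58  45  38  41  45  40  46  46  40
  44  46  52  56  52  49  50] G [150 151 153 156 161 159 118  74  51  44  45  43  42  43  40  46  45  36
  41  47  56  60  57  54  56] G<75 from -151.0
mark [np.float64(-145.92277227722772), np.float64(-146.33794788273616)]
```

View pics/side6.png

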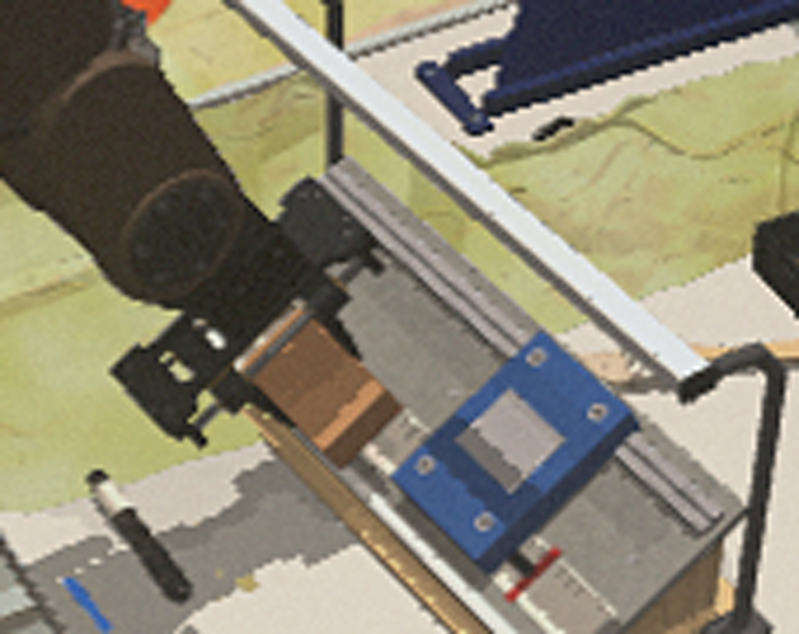

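The block is square in the gripper, about 50 mm above the bed and left of the stop, and the pointer is still on the red mark. I'll go down with clearance, then feel for the ledge and the face.

apply_moves(
  increments=[
    [[-0.1,0.8,-0.3],[0.4,0,0],5.0],
    [[-0.1,0.8,-0.2],[0.4,0,0],5.0],
    [[-0.1,0.8,-0.2],[0.4,0,0],5.0],
    [[0,0.8,-0.2],[0.4,0,0],5.0],
    [[0,0.8,-0.2],[0.3,0,0],5.0],
  ],
)

```text
t: 27.62
eef_pos: [529.5, 107.0, 71.4]
tcp_rot: [-2.067, -0.002, 1.662]
ft_force: [0.1, -0.3, -2.1]
opening: 0.607
```

```bash
cat > n.py <<'E'
from kin import *
import sys
s=log();print(wb(s["eef_pos"]),s["joints"],s["opening"]*95,"force bed",np.array(s["ft_force"])@B)
plan(bw([float(a) for a in sys.argv[1:4]]),TF,5)
E
python3 n.py 35 29 18.5
```

```text
[36.19 30.36 26.8 ] [0.07 0.52 2.23 3.04 0.11 0.09] 57.668666651345816 force bed [-0.93 -0.27 -1.87]
dist [ 3.  -1.1 -7.9] turn [-0.2 -0.1  0.1]
[[-0.03, 0.17, 0.02], [-0.0, -0.0, 0.0]],
[[-0.03, 0.17, 0.02], [-0.0, -0.0, 0.0]],
[[-0.03, 0.17, 0.02], [-0.0, -0.0, 0.0]],
[[-0.03, 0.17, 0.02], [-0.0, -0.0, 0.0]],
[[-0.03, 0.17, 0.02], [-0.0, -0.0, 0.0]],
```

apply_moves(
  increments=[
    [[0,0.2,0],[0,0,0],5.0],
    [[0,0.2,0],[0,0,0],5.0],
    [[0,0.2,0],[0,0,0],5.0],
    [[0,0.2,0],[0,0,0],5.0],
    [[0,0.1,0],[0,0,0],5.0],
  ],
)

```text
t: 28.25
eef_pos: [534.0, 107.4, 62.6]
tcp_rot: [-2.067, -0.002, 1.662]
ft_force: [-0.7, -0.4, -2.0]
opening: 0.603
```

```bash
python3 n.py 29 29 18.5
```

```text
[35.9  30.4  16.92] [0.07 0.54 2.23 3.05 0.12 0.07] 57.323926623316076 force bed [-1.56 -0.38 -1.39]
dist [-6.7 -2.  -1.9] turn [-0.2 -0.1  0.1]
[[-0.03, -0.03, 0.14], [-0.0, -0.0, 0.0]],
[[-0.03, -0.03, 0.14], [-0.0, -0.0, 0.0]],
[[-0.03, -0.03, 0.14], [-0.0, -0.0, 0.0]],
[[-0.03, -0.03, 0.14], [-0.0, -0.0, 0.0]],
[[-0.03, -0.03, 0.14], [-0.0, -0.0, 0.0]],
```

apply_moves(
  increments=[
    [[-0.1,0,0.15],[0,0,0],5.0],
    [[-0.1,0,0.15],[0,0,0],5.0],
    [[-0.1,0,0.15],[0,0,0],5.0],
    [[-0.1,0,0.15],[0,0,0],5.0],
    [[-0.1,0,0.1],[0,0,0],5.0],
  ],
)

```text
t: 28.88
eef_pos: [530.4, 102.1, 60.6]
tcp_rot: [-2.074, -0.002, 1.664]
ft_force: [2.4, 2.9, 1.2]
opening: 0.607
```

```bash
python3 n.py 29 23 16.5
```

```text
[31.38 25.46 17.19] [0.06 0.54 2.25 3.02 0.15 0.09] 57.692361814675245 force bed [ 2.85  2.71 -0.25]
dist [-1.5 -2.6 -1.7] turn [0.2 0.  0.1]
[[-0.05, 0.01, 0.05], [0.0, 0.0, 0.0]],
[[-0.05, 0.01, 0.05], [0.0, 0.0, 0.0]],
[[-0.05, 0.01, 0.05], [0.0, 0.0, 0.0]],
[[-0.05, 0.01, 0.05], [0.0, 0.0, 0.0]],
[[-0.05, 0.01, 0.05], [0.0, 0.0, 0.0]],
```

apply_moves(
  increments=[
    [[0,0,0],[0,0,0],5.0],
    [[0,0,0],[0,0,0],5.0],
    [[0,0,0],[0,0,0],5.0],
    [[0,0,0],[0,0,0],5.0],
    [[0,0,0],[0,0,0],5.0],
  ],
)

```text
t: 29.5
eef_pos: [530.4, 102.1, 60.7]
tcp_rot: [-2.074, -0.002, 1.664]
ft_force: [3.3, 1.7, -0.8]
opening: 0.608
```

```bash
python3 n.py 29 23 16.5
python3 - <<'E'
from h import *
p=read_camera("side"); save(p,"side7.png",(280,185,400,275),6.6)
E
```

```text
[31.45 25.39 17.19] [0.06 0.54 2.25 3.02 0.15 0.09] 57.79318423992126 force bed [ 2.66  1.39 -2.33]
dist [-1.6 -2.5 -1.8] turn [0.2 0.  0.1]
[[-0.05, 0.01, 0.05], [0.0, 0.0, 0.0]],
[[-0.05, 0.01, 0.05], [0.0, 0.0, 0.0]],
[[-0.05, 0.01, 0.05], [0.0, 0.0, 0.0]],
[[-0.05, 0.01, 0.05], [0.0, 0.0, 0.0]],
[[-0.05, 0.01, 0.05], [0.0, 0.0, 0.0]],
```

View pics/side7.png

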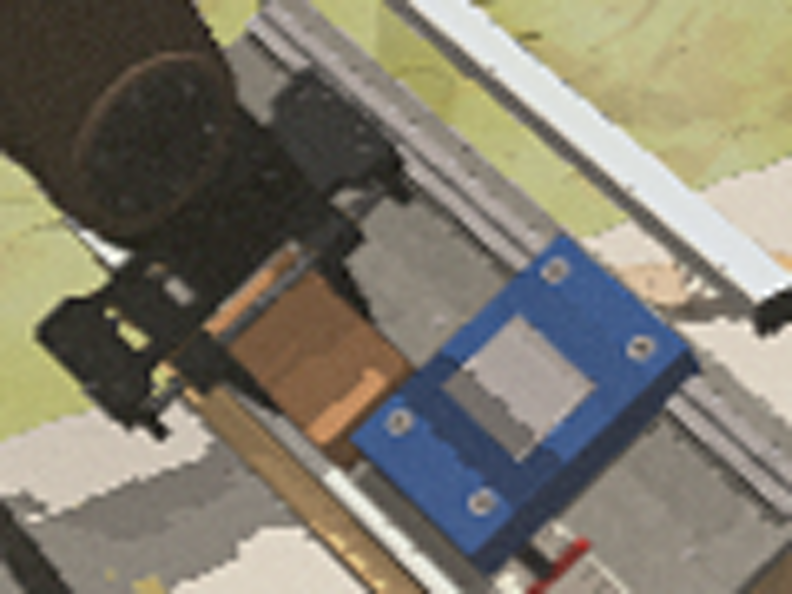

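apply_moves(
  increments=[
    [[-0.1,0,0],[0,0,0],5.0],
    [[-0.1,0,0],[0,0,0],5.0],
    [[-0.05,0.05,0],[0,0,0],5.0],
    [[0,0.05,0],[0,0,0],5.0],
    [[0,0,0],[0,0,0],5.0],
  ],
)

```text
t: 30.18
eef_pos: [531.2, 99.3, 59.8]
tcp_rot: [-2.074, -0.002, 1.664]
ft_force: [0.9, 1.1, 1.2]
opening: 0.606
```

```bash
python3 n.py 31 23 16.5; python3 m.py
```

```text
[31.48 22.62 16.23] [0.05 0.54 2.25 3.   0.15 0.1 ] 57.59935718460174 force bed [1.47 0.96 0.6 ]
dist [-0.6  0.3  0. ] turn [ 0.2 -0.   0.1]
[[0.01, -0.01, 0.01], [0.0, -0.0, 0.0]],
[[0.01, -0.01, 0.01], [0.0, -0.0, 0.0]],
[[0.01, -0.01, 0.01], [0.0, -0.0, 0.0]],
[[0.01, -0.01, 0.01], [0.0, -0.0, 0.0]],
[[0.01, -0.01, 0.01], [0.0, -0.0, 0.0]],
[31.48 22.62 16.23] [0.05 0.54 2.25 3.   0.15 0.1 ] [0.91 1.05 1.23]
top R [163 161 163 165 165 164 160 143 116  91  68  55  52  51  56  54  54  57
  57  59  59  60  63  62  73] G [154 153 154 156 157 156 146 121  88  62  51  49  50  50  58  54  54  61
  65  72  76  77  80  80  88] G<75 from -147.5
mark [np.float64(-147.37044534412956), np.float64(-147.0406976744186)]
side R [162 163 162 163 166 169 150 122  90  58  51  45  43  46  41  47  47  43
  48  46  47  49  52  57  56] G [151 151 150 151 157 158 118  73  49  42  48  47  43  44  41  46  44  40
  44  46  53  58  57  60  59] G<75 from -151.0
mark [np.float64(-145.77991886409737), np.float64(-146.34944532488115)]
```

apply_moves(
  increments=[
    [[0,0,0],[0,0,0],6.6],
    [[0,0,0],[0,0,0],6.8],
    [[0,0,0],[0,0,0],7.0],
    [[0,0,0],[0,0,0],7.2],
    [[0,0,0],[0,0,0],7.2],
  ],
)

```text
t: 30.9
eef_pos: [529.9, 99.1, 59.1]
tcp_rot: [-2.071, -0.002, 1.663]
ft_force: [0.1, -0.3, -0.1]
opening: 0.754
```

apply_moves(
  increments=[
    [[0,-0.8,0],[0,0,0],7.6],
    [[0,-1.5,0],[0,0,0],8.0],
    [[0,-2,0],[0,0,0],8.5],
    [[0.2,-1.5,0.5],[0,0,0],9.0],
    [[0.3,-1,1],[0,0,0],9.0],
  ],
)

```text
t: 31.52
eef_pos: [480.6, 99.1, 111.7]
tcp_rot: [-2.074, -0.002, 1.663]
ft_force: [0.3, 0.1, 0.4]
opening: 0.942
```

```bash
python3 n.py 0 30 100
python3 - <<'E'
from kin import *
m=[-.1,.05,2.45,3.0,.15,.1]
q=readout.state()["joints"]
t=np.array(q)+[0,-.25,.15,0,0,0]; print(fk(t,KK)[0],clear(q,t)); jplan([t],[5],9.0)
E
```

```text
[12.14 26.99 85.93] [0.06 0.38 2.32 2.88 0.07 0.23] 89.48594425499101 force bed [0.44 0.1  0.17]
dist [-17.6   1.4   6.5] turn [ 0.2 -0.1  0.1]
[[0.06, -0.28, 0.24], [0.0, -0.0, 0.0]],
[[0.06, -0.28, 0.24], [0.0, -0.0, 0.0]],
[[0.06, -0.28, 0.24], [0.0, -0.0, 0.0]],
[[0.06, -0.28, 0.24], [0.0, -0.0, 0.0]],
[[0.06, -0.28, 0.24], [0.0, -0.0, 0.0]],
[400.79  94.4  178.93] bar gap 59, block above bed plane 70, at z 179
load 0.2574002574002574

[[0.05, -2.1, 0.55], [-1.1, -0.0, 0.0], 9.0], [[0.05, -2.04, 0.61], [-1.1, -0.0, 0.0], 9.0], [[0.05, -1.98, 0.68], [-1.1, -0.0, 0.0], 9.0], [[0.06, -1.92, 0.74], [-1.1, -0.0, 0.0], 9.0], [[0.06, -1.86, 0.8], [-1.1, -0.0, 0.0], 9.0], 
end [400.79  94.4  178.93] [0.06 0.13 2.47 2.88 0.07 0.23]
```

```bash
python3 - <<'E'
from h import *
p=read_camera("side"); save(p,"side8.png",(280,185,400,275),6.6)
for c in("side","top"):
    p=read_camera(c); tips(p)
    for d in nets.mark_of(p,"cork_block")[:2]: print(c,"cork",round(d["confidence"],2),wb(w(p,d["point"])))
E
python3 m.py
```

```text
stop_tip 0.71 [  35.6  -147.71   -0.36]
mark_band 0.57 [  38.02 -145.73    1.2 ]
stop_face 0.84 [  4.05 -30.03  -1.38]
side cork 0.82 [34.37 25.   -2.06]
stop_tip 0.73 [  36.08 -150.46    2.71]
mark_band 0.45 [  37.75 -147.19   -2.99]
top cork 0.96 [35.59 21.87 -4.18]
[12.57 26.86 84.66] [0.06 0.39 2.32 2.88 0.07 0.24] [0.35 0.71 0.81]
top R [154 149 155 158 156 158 153 136 110  86  69  56  53  55  51  55  59  56
  49  58  60  58  63  65  74] G [146 144 148 148 145 148 141 117  83  60  51  48  52  57  53  53  57  59
  59  71  76  75  81  82  87] G<75 from -148.0
mark [np.float64(-147.15681818181818), np.float64(-147.06751054852322)]
side R [163 163 161 161 164 164 147 123  91  57  47  42  43  48  42  43  44  45
  50  47  45  51  55  55  52] G [149 150 150 149 155 153 115  74  50  42  47  47  47  50  43  42  42  41
  47  48  51  56  60  61  58] G<75 from -151.0
mark [np.float64(-145.8367924528302), np.float64(-146.32318104906938)]
```

View pics/side8.png

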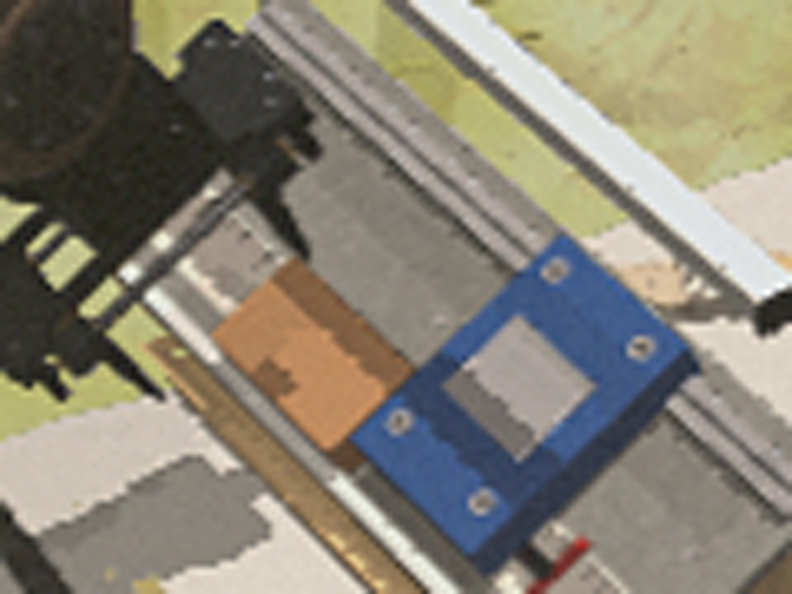

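Run:
```python
from h import *
p=read_camera("side"); g=lambda a,b:(280+(a+.5)/6.6-.5,185+(b+.5)/6.6-.5)
print("block left end, right low, right up",wb(onplane(p,[g(212,335),g(292,262),g(332,450),g(412,383)],bw([0,0,28]),B[:,2])))
print("stop left top edge",wb(onplane(p,[g(352,440),g(556,236),g(480,568)],bw([0,0,30]),B[:,2])))
# colour profile along y on block-top / stop-top
for nm in("side","top"):
  c=read_camera(nm)
  for x in(22,42):
    ys=np.arange(-45,85,2.5); uv=proj(c,[bw([x,y,28]) for y in ys]).astype(np.float32); v=cv2.remap(c["img"],uv[:,0],uv[:,1],cv2.INTER_CUBIC).astype(int).reshape(-1,3)
    print(nm,x,"R-B from -45 step 2.5",v[:,0]-v[:,2])
```

```text
block left end, right low, right up [[  5.06  68.75  28.  ]
 [ 57.75  67.05  28.  ]
 [  7.01 -29.95  28.  ]
 [ 55.99 -34.12  28.  ]]
stop left top edge [[  16.93  -35.19   30.  ]
 [ 153.14  -32.1    30.  ]
 [  16.83 -135.57   30.  ]]
side 22 R-B from -45 step 2.5 [-72 -74 -74 -77 -95 -48  41  97 105  98  95  95  95  96  95  96  96  93
  93  95  97  96  95  97  96  95  95  97  99  97  98  94  93  90  87  88
  89  87  87  87  88  89  89  89  92  90  68  33  31  37  33  31]
side 42 R-B from -45 step 2.5 [ 15   6 -22 -61 -83 -59  40  99 104 104 100 100 100  94  98 100  95 101
 104  99  96 101  98  98  97  93  98  99  94  93  96  89  91  90  93  93
  90  93  90  94  92  96  94  92  96  87  62  28  24  28  24  23]
top 22 R-B from -45 step 2.5 [-67 -65 -64 -68 -62 -27  25  67  85  84  85  87  86  83  66  35   7   1
   0   3   2   6   0   3   1   7   5   5   5   2   4   2   2   4   4   3
   2   6   2   3   2   5   2   2   4   3   9  17  20  21  20  20]
top 42 R-B from -45 step 2.5 [-24 -35 -54 -62 -66 -32  19  58  72  76  74  74  74  67  49  25   7   1
   1   0   2   2   3   3   3   3   3   3   3   1   1   0  -1   2   2   3
   3   3   4   6   3   3   4   2   1  12  20  21  20  22  21  23]
```

The block lies flat and square. Along both lines sampled across the top, the colour goes straight from blue to cork at y≈-31.5, and the far end is near +70, so the gap is at most about 2 mm. The pointer hasn't moved and the gripper is clear, so I'm handing in.

```bash
python3 -c "
from cell import env
print(env.job_done())"
```

```text
the job is handed in; nothing more can be done
None
```

I pushed the stop in small steps until its pointer lay on the red mark. I then gripped the cork block, laid it on the slope against the ledge and the stop's left face, let go, and handed the job in at about 32 s. No verdict was reported.

**Last checks:**
- **Pointer:** by pixel measurement, the top view puts the tip within about 0.5 mm of the middle of the mark. The side view puts it about 1–2.5 mm past, depending on the pointer's assumed height. The networks read 2–3 mm past, which disagrees slightly but is still inside the 4 mm allowance. The pointer's image did not change while I placed the block.
- **Block against the stop:** the far end lies about 102 mm from the stop's face, so the gap is at most about 2 mm. The block looks flat and square to the ledge.
- **Block against the ledge:** I felt the ledge through a 4 N rise in force while sliding the block down. The networks put the block's centre at 34–36 mm up the slope in my bed frame, which reads about 2 mm high, so more likely 32–34 mm. The upper limit is 36 mm.
- **Bystanders:** I planned the arm's path clear of the cup, bottle and pen and had no unexpected forces, but I did not measure their positions again at the end.

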